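Finish the sample-tin pyramid

ROBOT

A 7-joint arm with a two-finger parallel gripper is mounted at the origin on the work surface. World frame = base frame: x ahead of the robot, y to its left, z up, the work surface at z = 0. Lengths are in mm, angles in rad, forces in N, time in s.
With the tool pointing down it reaches from about 400 to 850 mm from the base axis. Payload 10.4 kg.
Tool frame: the origin (TCP) lies at the very end of the fingers, on their centre line; the grasp point (between the pads) lies 19 mm behind it; z points along the fingers, y is the line along which they close (so a half turn about z gives the same grasp; the last joint's range is limited). The gripper opens to 85 mm and grips with 20 to 120 N. Pads are 22 mm wide; open, the fingers measure 114 mm over their backs; the gripper's body (76 mm by 85 mm) begins 54 mm behind the grasp point. The pads swing forward as they close: fully open they stand 13 mm farther back than shut.
Start: joints at [1.17, 0.332, -0.065, 1.46, 0.022, 1.35, -0.088], TCP at [230.57, -580.938, 231.338] pointing down, gripper open.
Joint ranges: [-2.6, 2.6], [-0.5, 2.12], [-1.47, 1.34], [0.16, 2.42], [-1.27, 4.41], [0.06, 2.06], [-2.6, 2.6]. Speed limits (rad/s): [2.22, 2.22, 2.79, 2.79, 3.14, 3.14, 3.14].

INTERFACE

Orientations are given as a unit quaternion [w, x, y, z].
In Python, from bench import status, cams, order gives the robot as it stands. The module is installed in compiled form; this text tells all that it offers.
- The arm moves only by the tool send_rows, never from a script. Its argument "series" is a list of rows, each an object of numbers: "dx", "dy", "dz": the shift along the tool's x, y, z each as a share of 0.5 m, from -1 to 1; "twist": the turn about the tool's z as a share of 90 degrees, from -1 to 1; "jaw": the closure, from 0 (fully open) to 1 (shut). In form: [{"dx": .., "dy": .., "dz": .., "twist": .., "jaw": ..}, ...]. A call has 1 to 5 rows; each row is the pose to reach, as a shift and turn from the pose commanded when the call began, along the tool's axes at that moment; what a row does not reach only later rows make up. A row lasts 1/8 s, in which the tool goes at most 62.5 mm and 10.7 degrees, less where a joint would pass 70% of its speed; a pose out of reach is approached as far as the arm can. A call with a number of a shift or a turn outside -1 to 1 is refused whole. A call with a gripper value outside its range is refused whole. The fingers move at their own pace and stop on an object; "newtons" is the grip in N (left out, the last holds). Time passes only in rows, so rows that repeat a pose let the fingers close. It gives the time, the measured TCP pose, the force, the opening and the grip force at its end, in the units of the state.
- status.state(): the state, without advancing time (a new reading comes with each control period).
- cams.grab_frame(name): name is "side" or "top" or "wrist"; returns a dict with "frame" (480x640x3 uint8, red, green, blue), "fx", "fy", "cx", "cy" (pixels), "world_from_camera" (4x4, takes a point from camera to world coordinates); the wrist camera has in their place "tool_from_camera" (4x4, takes a point from camera to tool coordinates, whose origin is the TCP and whose axes are the flange's). Camera axes: x right, y up, looking along -z (the intrinsics and any distortion apply to the point x, -y, -z); pixel columns grow to the right and rows downward; lengths in mm; the calibration is good to about 2 mm. A picture is of the moment at which its call begins: read the wrist's pose just before it. There is no depth.
- order.job_done(): hands the job in; it is judged then, once.
The state is a dict: "t": time; "qpos": joint angles; "qd": joint speeds; "tau": joint torques, N m; "tool_pos": TCP position; "orientation": TCP orientation; "ft_force": force on the tool from outside, world axes, zero at the start; "wrist_torque": the same for the moment, N m; "opening": finger opening in mm; "gripper_force": force on a finger pad.
Only numpy, scipy, OpenCV 4.12 (cv2) and the standard library are available. Lean on these libraries where they do the work, as an engineer would, in place of code of your own. Each camera call takes 0.05 s, during which the arm holds its last target. There are 200 camera calls.

TASK

Finish the pyramid of sample tins in the wire rack: saddle two of the three loose tins side by side in the gaps of the bottom row and the third in the gap on top of those, every tin straight, flush with the ones below and with its lid facing the same way as the bottom row's. The tin that stands must first be laid on its side on the bench and let go, so that it can be taken again by its two ends. Set each tin down gently without dropping it or knocking it over, do not shift the bottom row, and leave the other things on the bench where they are.

Things in the scene. Friction and masses are not known exactly. Their poses are not given: they have to be found in the camera images.
- rack: low wire rack of bright steel, fixed, 98 mm deep (own x) by 170 mm wide (own y), six rods along own x that cradle three tins side by side, 50 mm from axis to axis, and a wire hoop 53 mm high along each side (own y = +-82 mm, own x = +-46 mm); both ends are open. Own z is up, origin on the bench under its middle. Own -x is the side the lids face. It stands turned up to 17 degrees either way.
- gap_left (a point): where the centre of a tin lies that is saddled between the left and middle tins of the bottom row: 76 mm above the bench, 25 mm to the left (+y) of the rack's middle; only 4 mm stay free between the round sides of the two tins of this row; axes as the rack's
- gap_right (a point): the same between the middle and right tins of the bottom row: 76 mm above the bench, 25 mm to the right (-y)
- gap_top (a point): where the centre of the top tin of the finished pyramid lies: 115 mm above the bench, over the rack's middle; axes as the rack's
- base_left: bottom-row tin, already in the rack on the left (+y); axis 38 mm above the bench, lid to the rack's -x; loose. Same kind: aluminium sample tin, a plain cylinder 46 mm in diameter and 62 mm long with flat ends, about 0.13 kg (0.09 to 0.18); its black screw lid, as wide as the tin, makes up the last 15 mm. Origin at its centre, own z along its axis, pointing out of the lid. 
- base_mid: bottom-row tin in the middle of the rack, as base_left
- base_right: bottom-row tin on the right (-y), as base_left
- tin_a: aluminium sample tin, a plain cylinder 46 mm in diameter and 62 mm long with flat ends, about 0.13 kg (0.09 to 0.18); its black screw lid, as wide as the tin, makes up the last 15 mm. Origin at its centre, own z along its axis, pointing out of the lid. Starts lying on its side on the bench, pointing anywhere; it rolls if touched on its round side.
- tin_b: another like tin_a, also lying on its side on the bench
- tin_up: aluminium sample tin, a plain cylinder 46 mm in diameter and 62 mm long with flat ends, about 0.13 kg (0.09 to 0.18); its black screw lid, as wide as the tin, makes up the last 15 mm. Origin at its centre, own z along its axis, pointing out of the lid. Starts standing on its bottom, lid up.
- tin_a_lid (a point): centre of the lid's outer face of tin_a, 31 mm from the centre
- tin_b_lid (a point): the same on tin_b
- tin_up_lid (a point): the same on tin_up
- dropper: bystander: amber dropper bottle, 42 mm in diameter, 118 mm high. Origin under its centre, as for all bystanders
- stain: bystander: amber bottle with white cap, 60 mm in diameter, 145 mm high
- coplin: bystander: square glass staining jar with lid and knob, 50 by 50 mm, 98 mm high
- dishes: bystander: two stacked flat dishes, 91 mm in diameter, 31 mm high
- slidebox: bystander: blue slide box with white lid, 86 (own x) by 176 mm (own y), 36 mm high; behind it, from 0.77 m ahead of the robot on, stands fixed equipment up to 160 mm high
- counter: bystander: steel hand counter, 44 mm in diameter with a thumb key at its own +x (30 mm from the centre), 27 mm high
- slips: bystander: small white box of cover slips, 33 by 33 mm, 20 mm high
- forceps: bystander: steel tweezers lying flat along own x, 115 mm long, 20 mm wide, 8 mm high; origin on the bench under their middle

How it is judged (in metres and radians):
On the way:
1. the tin that stood lies on its side on the bench, let go (angle between tin_up's own z axis and vertical between 1.45 and 1.69 rad and height (world z) of tin_up below 0.028 m and contact force between tin_up and the fingers below 0.1 N), for 0.2 s.
At the end, for the whole second after the job is handed in: Each place (gap_left, gap_right, gap_top) holds one loose tin, any in any: centre within 10 mm, height within 4 mm, axis within 0.15 rad of the rack's x, lid to its -x, at rest (0.01 m/s, 0.2 rad/s) and released; no bottom-row tin moved over 10 mm (((distance between tin_a and gap_left below 0.01 m and z of tin_a in the frame of gap_left between -0.004 and 0.004 m) or (distance between tin_b and gap_left below 0.01 m and z of tin_b in the frame of gap_left between -0.004 and 0.004 m) or (distance between tin_up and gap_left below 0.01 m and z of tin_up in the frame of gap_left between -0.004 and 0.004 m)) and ((distance between tin_a and gap_right below 0.01 m and z of tin_a in the frame of gap_right between -0.004 and 0.004 m) or (distance between tin_b and gap_right below 0.01 m and z of tin_b in the frame of gap_right between -0.004 and 0.004 m) or (distance between tin_up and gap_right below 0.01 m and z of tin_up in the frame of gap_right between -0.004 and 0.004 m)) and ((distance between tin_a and gap_top below 0.01 m and z of tin_a in the frame of gap_top between -0.004 and 0.004 m) or (distance between tin_b and gap_top below 0.01 m and z of tin_b in the frame of gap_top between -0.004 and 0.004 m) or (distance between tin_up and gap_top below 0.01 m and z of tin_up in the frame of gap_top between -0.004 and 0.004 m)) and x of each of tin_a_lid, tin_b_lid, tin_up_lid in the frame of rack below -0.015 m and angle between the z axis of each of tin_a, tin_b, tin_up and the x axis of rack, either way round below 0.15 rad and linear speed of each of tin_a, tin_b, tin_up below 0.01 m/s and angular speed of each of tin_a, tin_b, tin_up below 0.2 rad/s and contact force between each of tin_a, tin_b, tin_up and the fingers below 0.1 N and distance of each of base_left, base_mid, base_right from where it was at the start of the episode below 0.01 m); the robot touches nothing.
It fails at once if a bystander on the bench is pushed more than 30 mm, or a bottle or jar tipped over (distance of any of dropper, stain, coplin, dishes, slidebox, counter, slips, forceps from where it was at the start of the episode above 0.03 m or angle between any of dropper, stain, coplin's own z axis and vertical above 0.5 rad).
It fails at once if a tin falls, is knocked over or rolls away: it moves faster than 0.42 m/s while no finger touches it (a free drop of about 9 mm, or toppling over) ((linear speed of tin_a above 0.42 m/s and contact force between tin_a and the fingers below 0.05 N) or (linear speed of tin_b above 0.42 m/s and contact force between tin_b and the fingers below 0.05 N) or (linear speed of tin_up above 0.42 m/s and contact force between tin_up and the fingers below 0.05 N)).
It also fails if it takes over 72 s, if anything falls off the work surface, if the arm or the gripper's body presses on something with over 40 N, if the wrist force passes 120 N, or if a joint passes its speed limit or range.

## Working session

There is one attempt and no reset: what is moved stays moved. The work goes in short steps, Python scripts to look and compute and a tool call to move; the robot and the scene stay as the last step left them, time stands still between calls to the robot, and variables do not carry over. Pictures are saved under pics/ and viewed, at most 10 in all, crops included, and the job is handed in when it is done.

Besides the shell and the picture viewer there is one more tool, called as name(argument=value, ...) on one line, values as JSON. send_rows: Moves the arm, as the interface text tells. Shift numbers are shares of 0.5 m and turn numbers shares of 90 degrees, none past 1 either way. Its arguments: {"type":"object","properties":{"series":{"type":"array","items":{"type":"object","properties":{"dx":{"type":"number","minimum":-1,"maximum":1},"dy":{"type":"number","minimum":-1,"maximum":1},"dz":{"type":"number","minimum":-1,"maximum":1},"twist":{"type":"number","minimum":-1,"maximum":1},"jaw":{"type":"number"}}}},"newtons":{"type":"number"}},"required":["series"]}

```bash
mkdir -p pics; python3 - <<'E'
from bench import status,cams
import cv2,numpy as np
s=status.state();print({k:np.round(v,3).tolist() for k,v in s.items()})
for n in("top","side"):
    f=cams.grab_frame(n);print(n,[f[k] for k in("fx","fy","cx","cy")],np.round(f["world_from_camera"],3).tolist(),[k for k in f])
    cv2.imwrite(f"pics/{n}0.png",f["frame"][:,:,::-1])
E
```

```text
{'t': 0.0, 'qpos': [1.17, 0.333, -0.065, 1.461, 0.022, 1.35, -0.088], 'qd': [-0.001, 0.002, 0.0, -0.0, 0.0, -0.001, 0.0], 'tau': [-0.0, -62.544, 0.049, -39.161, 0.016, 0.01, 0.0], 'tool_pos': [230.388, -580.569, 230.504], 'orientation': [-0.001, 0.982, 0.188, -0.0], 'ft_force': [0.493, -0.166, 1.201], 'wrist_torque': [0.005, -0.014, 0.027], 'gripper_force': 0.0, 'opening': 85.572}
top [468.78470858964664, 468.78470858964664, 316.9606462605615, 237.18739987260372] [[-0.025, 0.995, -0.096, 465.448], [-1.0, -0.025, 0.001, -6.378], [-0.002, 0.096, 0.995, 971.98], [0.0, 0.0, 0.0, 1.0]] ['frame', 'fx', 'fy', 'cx', 'cy', 'world_from_camera']
side [479.2848065253526, 479.2848065253526, 319.89023933296556, 237.41891885967286] [[0.999, 0.008, -0.045, 522.591], [-0.041, 0.584, -0.811, -867.025], [0.02, 0.812, 0.583, 692.807], [0.0, 0.0, 0.0, 1.0]] ['frame', 'fx', 'fy', 'cx', 'cy', 'world_from_camera']
```

View pics/top0.png

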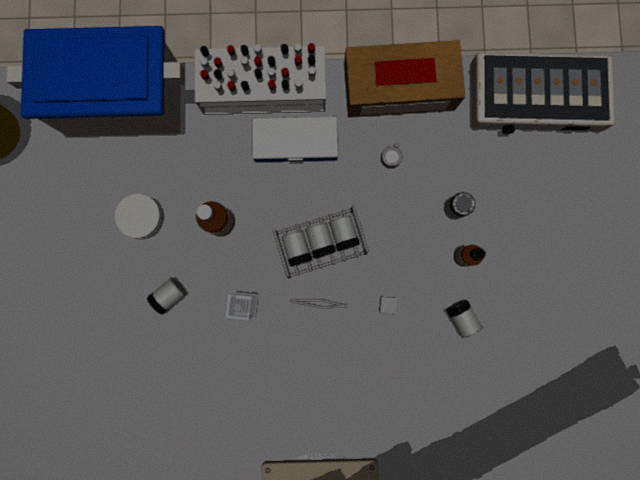

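View pics/side0.png

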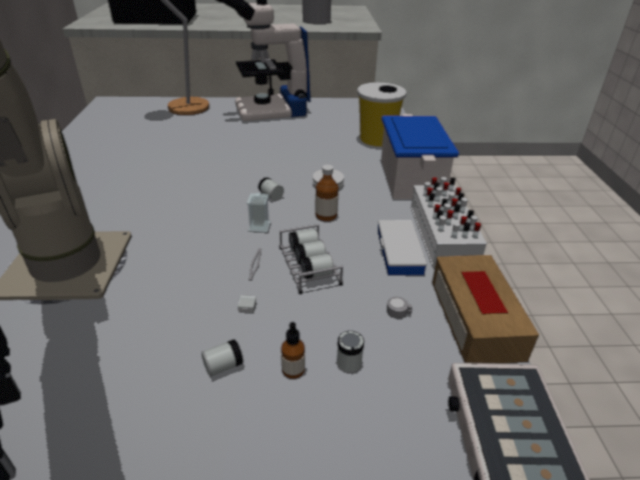

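The top view has image up = +x and image right = −y.
- **Rack:** centred near (321,241), with its lids towards the bottom of the image.
- **Lying tins:** (167,295), lid lower-left, and (464,318), lid up.
- **Standing tin:** (462,204), with the dropper at (472,255).

The side view confirms that only one loose tin stands.

```bash
cat > h.py <<'E'
from bench import status,cams
import cv2,numpy as np
from scipy.spatial.transform import Rotation as R
def grab(n):
    s=status.state(); f=cams.grab_frame(n)
    if n=="wrist":
        T=np.eye(4); w,x,y,z=s["orientation"]; T[:3,:3]=R.from_quat([x,y,z,w]).as_matrix(); T[:3,3]=s["tool_pos"]
        f["world_from_camera"]=T@np.array(f["tool_from_camera"])
    f["T"]=np.array(f["world_from_camera"]); return f
def ray(f,u,v,z):
    d=f["T"][:3,:3]@np.array([(u-f["cx"])/f["fx"],-(v-f["cy"])/f["fy"],-1.]); o=f["T"][:3,3]
    return o+d*(z-o[2])/d[2]
def proj(f,p):
    c=np.linalg.inv(f["T"])@np.append(p,1); return f["cx"]+f["fx"]*c[0]/-c[2], f["cy"]+f["fy"]*c[1]/c[2]
def pose():
    s=status.state(); w,x,y,z=s["orientation"]; M=R.from_quat([x,y,z,w]).as_matrix(); return np.array(s["tool_pos"]),M,s
def move(target,yaw=None):
    """target mm; yaw = wanted world angle (deg) of tool y (mod 180); prints dx,dy,dz,twist shares"""
    p,M,s=pose(); d=M.T@(np.array(target)-p)/500
    out=f"d {np.round(d,4)}"
    cur=np.degrees(np.arctan2(M[1,1],M[0,1]))
    if yaw is not None:
        t=(cur-yaw+90)%180-90  # tool z down: +twist lowers world yaw
        out+=f" twist {t/90:.4f} (alt {(t-180*np.sign(t))/90:.3f}) q7 {s['qpos'][6]:.2f}"
    print(out,"pos",np.round(p,1),"tooly yaw %.1f"%cur)
E
python3 - <<'E'
from h import *
f=grab("top"); g=cv2.cvtColor(f["frame"],cv2.COLOR_RGB2GRAY)
m=((g>150)|(g<45)).astype(np.uint8)
for name,(u,v),z in(("A",(167,295),23),("B",(464,318),23)):
    w=np.zeros_like(m); w[v-26:v+27,u-26:u+27]=1
    n,l,st,c=cv2.connectedComponentsWithStats(m*w); k=1+np.argmax(st[1:,4]); mm=(l==k)
    pts=np.argwhere(mm)[:,::-1].astype(np.float32)
    W=np.array([ray(f,a,b,z)[:2] for a,b in pts],np.float32); r=cv2.minAreaRect(W)
    W0=lambda q:np.array([ray(f,a,b,z)[:2] for a,b in np.argwhere(mm&q)[:,::-1]]).mean(0)
    d=W0(g<45)-W0(g>150); print(name,np.round(r[0],1),np.round(r[1],1),r[2],"lid dir",np.degrees(np.arctan2(d[1],d[0])))
print("up lid",ray(f,462,204,62)[:2].round(), "dropper",ray(f,476,255,110).round())
# rack base row
w=np.zeros_like(m); w[205:275,278:364]=1
n,l,st,c=cv2.connectedComponentsWithStats(((g>165)*w).astype(np.uint8))
for k in range(1,n):
    if st[k,4]>150:
        W=np.array([ray(f,a,b,50)[:2] for a,b in np.argwhere(l==k)[:,::-1]],np.float32); r=cv2.minAreaRect(W);print("base",st[k],np.round(r[0],1),np.round(r[1],1),round(r[2],1))
for nm,(u,v),z in(("hoopFL",(275,235),53),("hoopBR",(353,208),53),("hoopFR",(367,246),53),("hoopFLb",(289,275),53),("coplin",(240,305),60),("stain",(207,211),140),("forceps",(319,302),0),("slips",(388,304),20),("counter",(392,156),20)):print(nm,ray(f,u,v,z)[:2].round())
cv2.imwrite("pics/c.png",np.hstack([cv2.resize(f["frame"][200:280,270:370,::-1],None,fx=4,fy=4,interpolation=2),cv2.resize(f["frame"][185:265,430:510,::-1],None,fx=4,fy=4,interpolation=2)]))
E
```

```text
A [429.9 317. ] [49.9 22.7] 51.6240348815918 lid dir nan
B [ 395.6 -291.7] [50.3 49.3] 29.34994888305664 lid dir nan
up lid [ 612. -293.] dropper [ 509. -299.  110.]
hoopFL [561.  75.]
hoopBR [611. -80.]
hoopFR [ 534. -105.]
hoopFLb [481.  49.]
coplin [426. 144.]
stain [598. 189.]
forceps [425.  -8.]
slips [ 419. -147.]
counter [ 723. -167.]<stdin>:9: RuntimeWarning: Mean of empty slice.
  ret = ret.dtype.type(ret / rcount)
```

View pics/c.png

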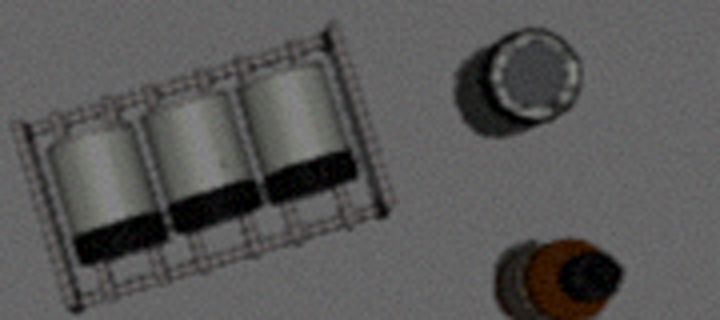

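The crop shows the three base tins with their lids on the −x side. The standing tin is to the right and the dropper below it. The rack's yaw is about 17°, and its centre is about (547,−15). Next I move above the standing tin.

```bash
python3 - <<'E'
from h import *
move([590,-293,230],107)
E
```

```text
d [ 0.8807 -0.2695  0.0017] twist 0.0516 (alt -1.948) q7 -0.09 pos [ 230.4 -580.7  230.7] tooly yaw -68.4
```

send_rows(series=[{"dx": 0.88,"dy": -0.27,"dz": 0,"twist": 0.05,"jaw": 0},{"dx": 0.88,"dy": -0.27,"dz": 0,"twist": 0.05,"jaw": 0},{"dx": 0.88,"dy": -0.27,"dz": 0,"twist": 0.05,"jaw": 0},{"dx": 0.88,"dy": -0.27,"dz": 0,"twist": 0.05,"jaw": 0},{"dx": 0.88,"dy": -0.27,"dz": 0,"twist": 0.05,"jaw": 0}])

```text
t: 0.78
tool_pos: [475.6, -384.1, 231.2]
orientation: [0.0, 0.989, 0.149, -0.0]
ft_force: [0.8, -2.0, -0.4]
opening: 85.6
gripper_force: 0.0
```

```bash
python3 - <<'E'
from h import *
move([590,-293,230],107)
E
```

```text
d [ 0.2723 -0.1068  0.0024] twist 0.0014 (alt -1.999) q7 -0.72 pos [ 475.6 -384.1  231.2] tooly yaw -72.9
```

send_rows(series=[{"dx": 0.272,"dy": -0.107,"dz": 0,"jaw": 0},{"dx": 0.272,"dy": -0.107,"dz": 0,"jaw": 0},{"dx": 0.272,"dy": -0.107,"dz": 0,"jaw": 0},{"dx": 0.272,"dy": -0.107,"dz": 0,"jaw": 0}])

```text
$.series[0]: bad value
```

```bash
python3 - <<'E'
from h import *
f=grab("wrist"); cv2.imwrite("pics/w1.png",f["frame"][:,:,::-1])
print(np.round(f["T"],2).tolist(),np.round(f["tool_from_camera"],2).tolist(),f["fx"],f["cx"],f["cy"]); move([612,-293,230],107)
print(proj(f,[612,-293,62]))
E
```

```text
[[0.3, 0.92, 0.26, 541.53], [-0.96, 0.28, 0.08, -364.69], [-0.0, -0.27, 0.96, 375.21], [0.0, 0.0, 0.0, 1.0]] [[0.0, 0.96, 0.27, 68.69], [1.0, -0.0, 0.0, 0.85], [0.0, 0.27, -0.96, -143.99], [0.0, 0.0, 0.0, 1.0]] 409.42476885926067 317.1041503440013 240.47817582333172
d [ 0.2959 -0.0789  0.0038] twist 0.0084 (alt -1.992) q7 -0.72 pos [ 483.1 -375.7  231.1] tooly yaw -72.2
(np.float64(247.1673144649775), np.float64(-9.524506039625749))
```

View pics/w1.png

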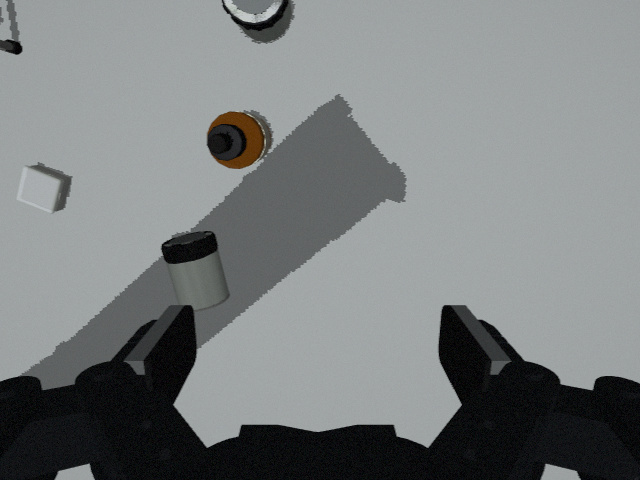

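The wrist view shows the standing tin at the top edge (255,10), the dropper at (235,140) and tin_b at (195,270). The move was refused, probably because every row needs all the fields.

send_rows(series=[{"dx": 0.24,"dy": -0.08,"dz": 0,"twist": 0,"jaw": 0},{"dx": 0.24,"dy": -0.08,"dz": 0,"twist": 0,"jaw": 0},{"dx": 0.24,"dy": -0.08,"dz": 0,"twist": 0,"jaw": 0},{"dx": 0.24,"dy": -0.08,"dz": 0,"twist": 0,"jaw": 0}])

```text
t: 1.32
tool_pos: [577.0, -312.3, 230.8]
orientation: [-0.0, 0.989, 0.149, -0.0]
ft_force: [-0.1, -0.7, 0.7]
opening: 85.6
gripper_force: 0.0
```

```bash
cat >> h.py <<'E'
def upcircle(f,guess,z=62,r=23):
    """dark/bright rim of the standing tin's top: blob of lid ring via dark threshold, enclosing circle on plane z"""
    g=cv2.GaussianBlur(cv2.cvtColor(f["frame"],cv2.COLOR_RGB2GRAY),(3,3),0)
    u,v=proj(f,guess); m=(g<70).astype(np.uint8)
    cs,_=cv2.findContours(m,cv2.RETR_EXTERNAL,cv2.CHAIN_APPROX_NONE)
    for c in cs:
        if cv2.contourArea(c)>300:
            (a,b),rr=cv2.minEnclosingCircle(c)
            if np.hypot(a-u,b-v)<80:
                W=np.array([ray(f,*q[0],z)[:2] for q in c],np.float32); print("blob",a,b,rr,cv2.contourArea(c),"world",cv2.minEnclosingCircle(W), cv2.fitEllipse(W))
E
python3 - <<'E'
from h import *
f=grab("wrist"); cv2.imwrite("pics/w2.png",f["frame"][:,:,::-1])
upcircle(f,[612,-293,62]); print(proj(f,[612,-293,62])); move([612,-293,230],107)
E
```

```text
blob 310.6200256347656 163.47288513183594 32.00714874267578 2999.5 world ((614.7842407226562, -296.059326171875), 23.933090209960938) ((614.751953125, -296.07061767578125), (46.162696838378906, 46.457950592041016), 95.84614562988281)
(np.float64(305.58325679833746), np.float64(166.37113188172577))
d [ 0.0799 -0.0177  0.002 ] twist 0.0007 (alt -1.999) q7 -0.92 pos [ 576.4 -313.2  231. ] tooly yaw -72.9
```

View pics/w2.png

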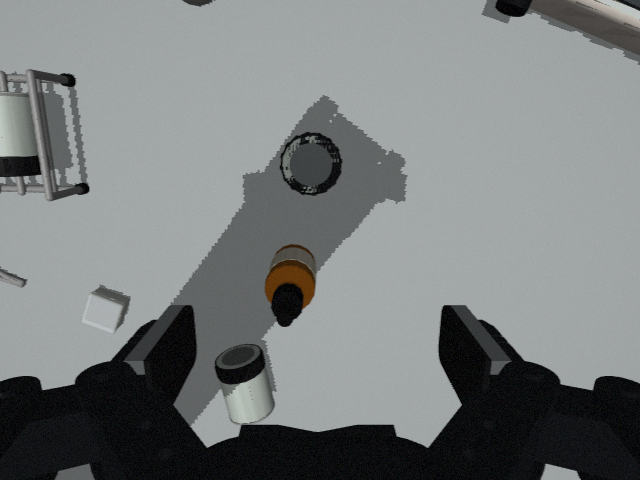

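The wrist view shows the lid ring at (311,163), fitting to (614.8,−296.1) with a radius of 23.1 mm. Tin_b is at (245,380).

```bash
python3 - <<'E'
from h import *
move([614.8,-296.1,48],107)
E
```

```text
d [ 0.0839 -0.0102  0.366 ] twist 0.0007 (alt -1.999) q7 -0.92 pos [ 576.4 -313.2  231. ] tooly yaw -72.9
```

send_rows(newtons=20, series=[{"dx": 0.084,"dy": -0.01,"dz": 0.05,"twist": 0,"jaw": 0},{"dx": 0.084,"dy": -0.01,"dz": 0.17,"twist": 0,"jaw": 0},{"dx": 0.084,"dy": -0.01,"dz": 0.28,"twist": 0,"jaw": 0},{"dx": 0.084,"dy": -0.01,"dz": 0.366,"twist": 0,"jaw": 0},{"dx": 0.084,"dy": -0.01,"dz": 0.366,"twist": 0,"jaw": 0.2}])

```text
t: 2.0
tool_pos: [612.5, -295.7, 45.0]
orientation: [-0.001, 0.989, 0.148, -0.003]
ft_force: [-0.3, -0.4, 1.4]
opening: 69.8
gripper_force: 0.0
```

send_rows(newtons=20, series=[{"dx": 0,"dy": 0,"dz": 0,"twist": 0,"jaw": 0.4},{"dx": 0,"dy": 0,"dz": 0,"twist": 0,"jaw": 0.7},{"dx": 0,"dy": 0,"dz": 0,"twist": 0,"jaw": 0.7},{"dx": 0,"dy": 0,"dz": 0,"twist": 0,"jaw": 0.7}])

```text
t: 2.5
tool_pos: [617.4, -295.8, 51.3]
orientation: [0.001, 0.989, 0.149, 0.002]
ft_force: [-0.2, 0.1, 7.9]
opening: 45.2
gripper_force: 20.9
```

```bash
python3 - <<'E'
from h import *
f=grab("wrist"); cv2.imwrite("pics/w3.png",f["frame"][:,:,::-1])
move([614.8,-296.1,48],107);print(pose()[2]["ft_force"])
E
```

```text
d [-0.0051 -0.001   0.0066] twist 0.0014 (alt -1.999) q7 -1.00 pos [ 617.4 -295.8   51.3] tooly yaw -72.9
[-1.36087059  0.18134689  7.93708769]
```

View pics/w3.png

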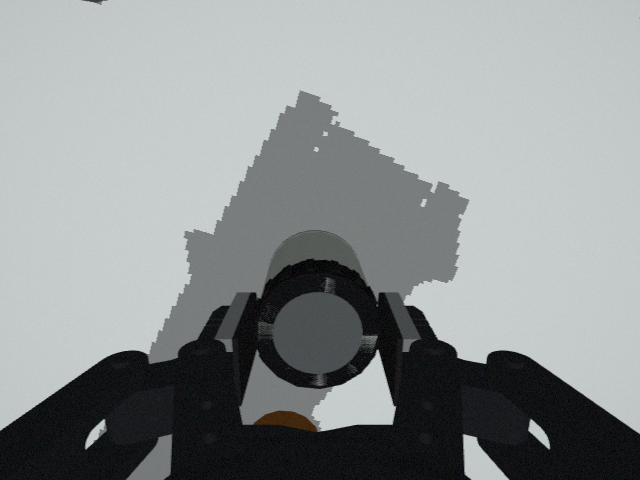

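send_rows(series=[{"dx": 0,"dy": 0,"dz": -0.04,"twist": 0,"jaw": 0.7},{"dx": 0.04,"dy": -0.06,"dz": -0.05,"twist": 0,"jaw": 0.7},{"dx": 0.094,"dy": -0.151,"dz": -0.05,"twist": 0,"jaw": 0.7},{"dx": 0.094,"dy": -0.151,"dz": -0.05,"twist": 0,"jaw": 0.7},{"dx": 0.094,"dy": -0.151,"dz": -0.03,"twist": 0,"jaw": 0.7}])

```text
t: 3.18
tool_pos: [639.6, -209.2, 65.0]
orientation: [0.001, 0.989, 0.149, 0.001]
ft_force: [-0.2, -0.7, -0.8]
opening: 44.8
gripper_force: 21.0
```

```bash
python3 - <<'E'
from h import *
p,M,s=pose();print(p,s["ft_force"],s["opening"],s["gripper_force"])
E
```

```text
[ 639.58067069 -209.17605065   65.04920888] [-0.15753375 -0.67335932 -0.83771268] 44.77489632322163 21.013790667057037
```

send_rows(series=[{"dx": 0,"dy": 0,"dz": 0.03,"twist": 0,"jaw": 0.7},{"dx": -0.01,"dy": 0,"dz": 0.029,"twist": 0,"jaw": 0.7},{"dx": -0.02,"dy": 0,"dz": 0.026,"twist": 0,"jaw": 0.7},{"dx": -0.032,"dy": 0,"dz": 0.024,"twist": 0,"jaw": 0.7},{"dx": -0.044,"dy": 0,"dz": 0.023,"twist": 0,"jaw": 0.7}])

```text
t: 3.8
tool_pos: [617.0, -215.8, 51.8]
orientation: [0.0, 0.989, 0.149, -0.0]
ft_force: [-0.7, 0.3, -1.1]
opening: 45.0
gripper_force: 25.6
```

```bash
python3 - <<'E'
from h import *
p,M,s=pose();print(p,s["ft_force"],s["opening"],s["wrist_torque"])
f=grab("wrist"); cv2.imwrite("pics/w4.png",f["frame"][150:450,120:520,::-1])
E
```

```text
[ 617.01543734 -215.82175723   51.8084413 ] [-0.7403069   0.2889447  -1.06073855] 44.97796137173388 [ 0.06564444 -0.02446143  0.01833502]
```

View pics/w4.png

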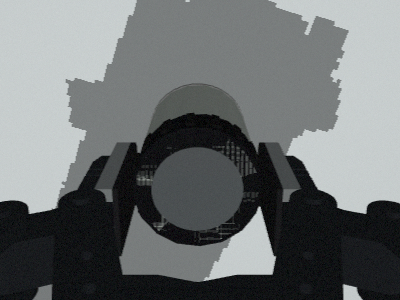

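The lid is still round at (190,187), and the force shows the tin never touched the bench. I'll press harder while dragging.

send_rows(series=[{"dx": 0,"dy": 0,"dz": 0.012,"twist": 0,"jaw": 0.7},{"dx": -0.01,"dy": 0,"dz": 0.01,"twist": 0,"jaw": 0.7},{"dx": -0.02,"dy": 0,"dz": 0.007,"twist": 0,"jaw": 0.7},{"dx": -0.03,"dy": 0,"dz": 0.005,"twist": 0,"jaw": 0.7}])

```text
t: 4.35
tool_pos: [602.7, -219.7, 49.0]
orientation: [-0.0, 0.989, 0.149, -0.0]
ft_force: [0.3, 0.3, -1.2]
opening: 44.6
gripper_force: 26.8
```

```bash
cat >> h.py <<'E'
def lid():
    f=grab("wrist"); g=cv2.cvtColor(f["frame"],cv2.COLOR_RGB2GRAY)
    c=g[150:450,318]; print("col", " ".join(str(int(x)) for x in c[::8]))
E
python3 - <<'E'
from h import *
p,M,s=pose();print(p,s["ft_force"],s["opening"],s["wrist_torque"])
lid(); g=cv2.imread("pics/w4.png",0); print(g[::8,198])
E
```

```text
[ 602.74021437 -219.70535315   49.04803241] [ 0.2992934   0.30465289 -1.16751197] 44.64457217992294 [ 0.00777427 -0.01713304 -0.05322758]
col 124 122 123 124 123 124 125 124 120 125 121 107 86 91 86 13 15 66 80 79 82 79 77 78 79 76 77 78 81 74 106 20 123 119 122 121 20 21
[123 124 126 123 121 124 122 124 124 124 124  89  87  87  90  13  19  18
  20  79  77  78  77  76  78  80  80  78  80  11  32 122 122 120 121 124
   8  20]
```

```bash
python3 - <<'E'
from h import *
f=grab("wrist"); g=grab("side"); print(proj(g,[602,-220,50]))
u,v=map(int,proj(g,[602,-220,40]))
a=f["frame"][150:450,120:520,::-1]; b=cv2.resize(g["frame"][v-50:v+50,u-65:u+65,::-1],(390,300),interpolation=2)
cv2.imwrite("pics/w5.png",np.hstack([a,b]))
E
```

```text
(np.float64(340.9210563301227), np.float64(313.6463778515868))
```

View pics/w5.png

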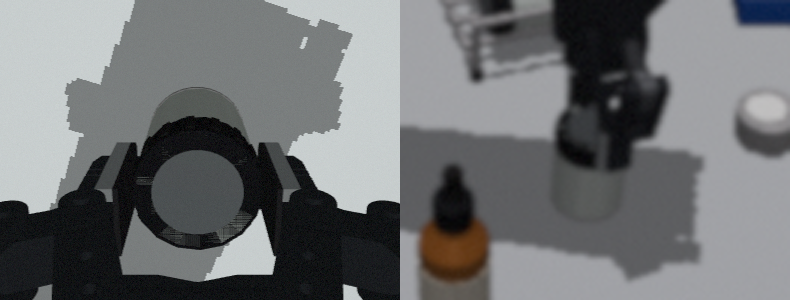

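The tin is still upright in both crops: the lid is round at (195,190), and the side view shows it vertical near the bench. Next I probe downwards for contact.

send_rows(series=[{"dx": 0,"dy": 0,"dz": 0.008,"twist": 0,"jaw": 0.7},{"dx": 0,"dy": 0,"dz": 0.012,"twist": 0,"jaw": 0.7},{"dx": 0,"dy": 0,"dz": 0.012,"twist": 0,"jaw": 0.7}])

```text
t: 4.88
tool_pos: [604.4, -219.7, 46.9]
orientation: [0.001, 0.989, 0.149, 0.001]
ft_force: [-12.1, 2.7, 29.5]
opening: 44.5
gripper_force: 29.5
```

send_rows(series=[{"dx": -0.01,"dy": 0,"dz": 0,"twist": 0,"jaw": 0.7},{"dx": -0.02,"dy": 0,"dz": -0.004,"twist": 0,"jaw": 0.7},{"dx": -0.03,"dy": 0,"dz": -0.006,"twist": 0,"jaw": 0.7},{"dx": -0.04,"dy": 0,"dz": -0.007,"twist": 0,"jaw": 0.7}])

```text
t: 5.38
tool_pos: [584.1, -225.5, 46.8]
orientation: [0.0, 0.989, 0.149, 0.0]
ft_force: [1.1, 0.2, 0.4]
opening: 45.1
gripper_force: 26.9
```

```bash
python3 - <<'E'
from h import *
p,M,s=pose();print(p,s["ft_force"],s["opening"],s["wrist_torque"])
lid()
E
```

```text
[ 584.05078983 -225.54331627   46.7741035 ] [1.09258043 0.16967116 0.44272106] 45.078451338725415 [-0.0014595  -0.19487082  0.02923857]
col 119 119 122 121 119 121 121 120 122 118 124 86 89 86 88 10 13 102 138 79 74 75 76 77 76 75 78 75 75 75 135 22 118 122 118 120 23 16
```

Bench friction isn't enough; the tin slides without tipping. I'll use the fixed rack hoop to tilt it in the grip instead. First I lift and turn the tool so its x axis points along rack +y, then take the same view to measure the rack.

send_rows(series=[{"dx": 0,"dy": 0,"dz": -0.12,"twist": 0,"jaw": 0.7},{"dx": 0,"dy": 0,"dz": -0.24,"twist": -0.1,"jaw": 0.7},{"dx": 0.02,"dy": -0.06,"dz": -0.36,"twist": -0.2,"jaw": 0.7},{"dx": 0.05,"dy": -0.18,"dz": -0.36,"twist": -0.3,"jaw": 0.7},{"dx": 0.05,"dy": -0.18,"dz": -0.36,"twist": -0.42,"jaw": 0.7}])

```text
t: 6.05
tool_pos: [581.6, -126.4, 227.5]
orientation: [-0.001, 0.884, 0.467, 0.001]
ft_force: [0.7, -0.6, -0.8]
opening: 44.6
gripper_force: 26.9
```

send_rows(series=[{"dx": 0,"dy": 0,"dz": 0,"twist": -0.11,"jaw": 0.7},{"dx": 0,"dy": 0,"dz": 0,"twist": -0.23,"jaw": 0.7},{"dx": 0,"dy": 0,"dz": 0,"twist": -0.35,"jaw": 0.7},{"dx": 0,"dy": 0,"dz": 0,"twist": -0.47,"jaw": 0.7},{"dx": 0,"dy": 0,"dz": 0,"twist": -0.58,"jaw": 0.7}])

```text
t: 6.68
tool_pos: [580.7, -132.6, 225.7]
orientation: [-0.001, 0.592, 0.806, -0.001]
ft_force: [0.0, -0.6, -1.4]
opening: 44.5
gripper_force: 26.8
```

send_rows(series=[{"dx": 0,"dy": 0,"dz": 0,"twist": 0,"jaw": 0.7},{"dx": 0,"dy": 0,"dz": 0,"twist": 0,"jaw": 0.7}])

```text
t: 6.92
tool_pos: [581.1, -132.4, 226.3]
orientation: [-0.0, 0.596, 0.803, -0.0]
ft_force: [0.1, 0.7, -1.2]
opening: 44.9
gripper_force: 26.8
```

```bash
python3 - <<'E'
from h import *
move([582,-130,230],17)
f=grab("wrist"); cv2.imwrite("pics/w6.png",f["frame"][:,:,::-1]); np.save("T6.npy",f["T"])
E
```

```text
d [ 0.0041  0.003  -0.0074] twist -0.0017 (alt 1.998) q7 0.31 pos [ 581.1 -132.4  226.3] tooly yaw 16.8
```

View pics/w6.png

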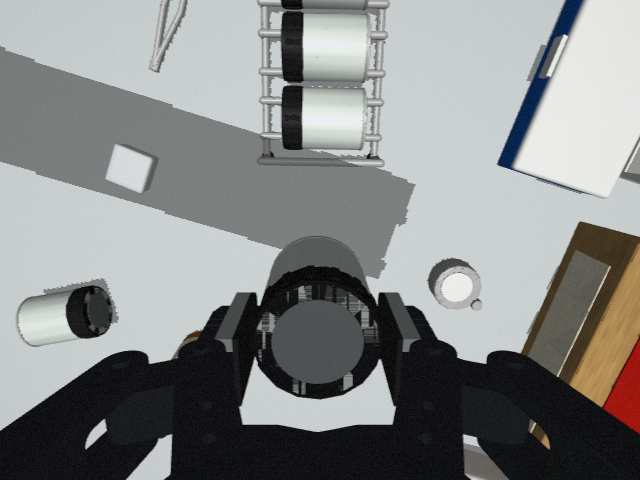

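The hoop's top wire runs (262,162)–(380,163). Base_right spans columns 282–366 and rows 85–150, and base_mid spans rows 13–82. Tin_b is at (65,315), with its lid to the right.

```bash
python3 - <<'E'
from h import *
f=grab("wrist"); g=cv2.cvtColor(f["frame"],cv2.COLOR_RGB2GRAY)
a,b=ray(f,262,162,51),ray(f,380,163,51); print("hoop",a.round(1),b.round(1),np.degrees(np.arctan2(*(b-a)[1::-1])),np.linalg.norm(b-a))
# lid blobs
m=(g<60).astype(np.uint8); m[170:]=0; m[:,:270]=0; m[:,320:]=0
n,l,st,c=cv2.connectedComponentsWithStats(m)
for k in range(1,n):
    if st[k,4]>500:
        x,y,w,h,A=st[k]; pts=[ray(f,x,y+h/2,38), ray(f,x+w,y+h/2,50)]
        W=np.array([ray(f,*q,50)[:2] for q in np.argwhere(l==k)[:,::-1]],np.float32); print("lid",st[k],pts[0].round(1),pts[1].round(1),cv2.minAreaRect(W))
mm=(g>205).astype(np.uint8); mm[170:]=0; mm[:,:290]=0; mm[:,385:]=0
n,l,st,c=cv2.connectedComponentsWithStats(mm)
for k in range(1,n):
    if st[k,4]>800: x,y,w,h,A=st[k]; print("body",st[k],ray(f,x+w,y+h/2,40).round(1),ray(f,x+w/2,y+h/2,55).round(1))
# tin_b
m=((g<60)).astype(np.uint8); m[:,130:]=0; m[:270]=0; m[360:]=0
n,l,st,c=cv2.connectedComponentsWithStats(m);k=1+np.argmax(st[1:,4]);print("tinb lid",st[k],ray(f,*c[k],23).round())
E
```

```text
hoop [ 529.2 -105.4   51. ] [616.3 -79.7  51. ] 16.464966717782463 90.76751260533021
lid [ 281   11   22   72 1406] [519.8 -21.2  38. ] [536.4 -18.3  50. ] ((528.5819702148438, -20.861865997314453), (15.018950462341309, 46.68511199951172), 16.37531852722168)
lid [ 282   86   21   64 1232] [534.1 -69.8  38. ] [550.2 -65.2  50. ] ((542.230224609375, -67.66217803955078), (15.218329429626465, 45.36225509643555), 16.375267028808594)
body [ 303   26   67   39 2132] [582.7  -1.3  40. ] [559.2 -11.2  55. ]
body [ 302  102   64   36 1925] [596.9 -52.3  40. ] [572.7 -59.9  55. ]
tinb lid [ 66 285  40  53 945] [ 400. -291.   23.]
```

Rack centre ≈ (549.5,−13.5), yaw 16.4°. The base lids sit at own x ≈ −31, as they should. Next I lower beside the hoop and push the tin's foot against it.

send_rows(series=[{"dx": 0,"dy": 0.006,"dz": 0.12,"twist": 0,"jaw": 0.7},{"dx": 0,"dy": 0.006,"dz": 0.23,"twist": 0,"jaw": 0.7},{"dx": 0,"dy": 0.006,"dz": 0.288,"twist": 0,"jaw": 0.7},{"dx": 0.02,"dy": 0.006,"dz": 0.288,"twist": 0,"jaw": 0.7},{"dx": 0.036,"dy": 0.006,"dz": 0.288,"twist": 0,"jaw": 0.7}])

```text
t: 7.65
tool_pos: [579.8, -113.0, 84.4]
orientation: [0.001, 0.594, 0.804, 0.001]
ft_force: [0.7, -0.0, -1.4]
opening: 44.2
gripper_force: 26.8
```

send_rows(series=[{"dx": 0.012,"dy": 0,"dz": 0,"twist": 0,"jaw": 0.7},{"dx": 0.024,"dy": 0,"dz": 0,"twist": 0,"jaw": 0.7},{"dx": 0.036,"dy": 0,"dz": 0,"twist": 0,"jaw": 0.7}])

```text
t: 8.02
tool_pos: [575.0, -98.2, 84.6]
orientation: [0.002, 0.595, 0.804, 0.0]
ft_force: [0.9, -5.3, 2.3]
opening: 44.7
gripper_force: 28.0
```

```bash
python3 - <<'E'
from h import *
p,M,s=pose();print(p,s["ft_force"],s["opening"],s["wrist_torque"])
lid()
E
```

```text
[575.00078041 -98.15689156  84.63642993] [ 0.86010562 -5.28627438  2.25823891] 44.74373117976298 [-1.09283522 -0.42545581 -0.08357327]
col 184 208 220 227 151 155 153 157 151 145 138 119 135 136 110 105 7 106 81 89 91 94 92 92 92 88 91 96 93 91 93 91 71 218 217 219 19 19
```

send_rows(series=[{"dx": 0.012,"dy": 0,"dz": 0,"twist": 0,"jaw": 0.7},{"dx": 0.024,"dy": 0,"dz": 0,"twist": 0,"jaw": 0.7},{"dx": 0.036,"dy": 0,"dz": 0,"twist": 0,"jaw": 0.7},{"dx": 0.036,"dy": 0,"dz": 0,"twist": 0,"jaw": 0.7}])

```text
t: 8.57
tool_pos: [568.3, -78.7, 82.9]
orientation: [-0.0, 0.594, 0.805, 0.0]
ft_force: [0.3, -1.4, 2.2]
opening: 44.8
gripper_force: 21.4
```

```bash
python3 - <<'E'
from h import *
p,M,s=pose();print(p,s["ft_force"],s["opening"],s["wrist_torque"])
f=grab("wrist"); g=cv2.cvtColor(f["frame"],cv2.COLOR_RGB2GRAY); c=g[150:450:8,318]; print(c)
cv2.imwrite("pics/w7.png",f["frame"][:,:,::-1])
m=((g>80)&(g<105)).astype(np.uint8); m=cv2.morphologyEx(m,cv2.MORPH_OPEN,np.ones((5,5)));n,l,st,c=cv2.connectedComponentsWithStats(m); print([ (st[k].tolist()) for k in range(1,n) if st[k,4]>1500])
E
```

```text
[568.33966382 -78.69314078  82.87089258] [ 0.25215601 -1.43712433  2.19469716] 44.75029793152899 [-0.33847017 -0.17469128 -0.05181993]
[227 220 200 157 136 106 126 137 144 144 153 155 149 156 152 143 132 137
 135 140  78  77  82  81  80  79  82  80  82  81  82  81  78  91  37 216
  19  16]
[]
```

```bash
python3 - <<'E'
from h import *
for n in("w3","w6","w7"):
    g=cv2.imread(f"pics/{n}.png",0); u,v=318,345
    g2=cv2.GaussianBlur(g,(5,5),0).copy(); mask=np.zeros((482,642),np.uint8)
    cv2.floodFill(g2,mask,(u,v),255,7,7,cv2.FLOODFILL_FIXED_RANGE|cv2.FLOODFILL_MASK_ONLY)
    pts=np.argwhere(mask[1:-1]==1)[:,::-1]; c=cv2.convexHull(pts.astype(np.int32)); print(n,g[v,u],len(pts),cv2.fitEllipse(c),c[:,0].min(0),c[:,0].max(0))
g=cv2.imread("pics/w7.png",0)
for r in range(230,440,10): print(r,g[r,230:410:10])
E
```

```text
Traceback (most recent call last):
cv2.error: OpenCV(4.12.0) /io/opencv/modules/imgproc/src/shapedescr.cpp:361: error: (-201:Incorrect size of input array) There should be at least 5 points to fit the ellipse in function 'fitEllipseNoDirect'
```

```bash
python3 - <<'E'
from h import *
for n in("w3","w6","w7"):
    g=cv2.imread(f"pics/{n}.png",0); 
    print(n)
    for r in range(220,440,12): print(r,*g[r,230:415:12])
E
```

```text
w3
220 125 125 123 125 128 123 123 125 124 122 125 125 125 122 123 123
232 124 126 124 124 125 122 82 95 93 124 122 125 124 124 125 123
244 123 126 122 120 124 85 88 89 89 87 122 123 124 125 123 123
256 123 123 126 124 86 87 85 90 89 88 91 122 124 123 123 128
268 123 124 126 125 88 18 2 20 17 16 88 123 123 123 127 126
280 124 123 126 85 7 13 19 18 92 22 18 8 121 120 124 124
292 121 91 66 24 16 17 23 61 43 10 20 18 122 94 114 124
304 109 74 5 12 13 81 75 77 78 77 33 2 5 18 74 201
316 68 12 9 35 80 76 82 78 80 81 80 17 21 11 73 37
328 71 11 14 45 79 77 80 80 76 80 78 51 18 19 25 72
340 109 17 19 15 79 76 78 79 78 80 77 45 95 8 31 113
352 16 7 10 14 64 78 79 79 79 82 79 38 10 10 25 22
364 20 18 123 10 18 79 80 76 80 82 35 19 200 15 24 22
376 19 7 123 125 18 10 21 34 23 14 15 205 201 18 22 14
388 13 10 121 124 125 120 124 72 123 200 202 202 201 204 28 17
400 17 61 125 122 123 124 122 121 205 203 203 201 202 204 16 19
412 21 122 122 124 40 44 122 198 203 198 199 201 201 202 13 15
424 8 62 34 36 39 43 45 124 200 201 200 153 152 154 17 18
436 22 20 17 22 20 15 20 10 9 13 10 22 12 20 16 9
w6
[... 1516 characters left out ...]
132 134 17 15 11 36 131 134 136 100 80 83
304 99 76 10 103 14 59 137 139 51 37 37 86 81 16 80 75
316 76 10 10 23 97 81 80 81 79 80 93 123 135 7 74 39
328 79 15 21 73 68 80 81 80 80 83 80 65 14 14 32 77
340 121 11 13 70 80 80 82 79 82 84 81 62 67 13 30 122
352 23 20 17 93 82 81 79 78 82 79 80 78 131 11 30 24
364 11 13 20 11 82 79 77 79 81 79 79 84 114 20 32 16
376 20 9 13 16 81 81 81 83 82 80 81 50 107 18 29 15
388 26 12 188 80 68 80 82 83 82 78 82 51 21 217 30 21
400 14 76 218 22 37 67 79 84 82 142 120 39 217 218 17 19
412 16 217 216 217 16 81 123 144 134 143 10 217 218 218 19 25
424 20 109 167 167 190 219 29 22 22 219 217 168 167 166 16 18
436 21 23 18 16 24 21 16 18 17 23 21 21 23 18 12 24
```

The lid face now spans rows 290–426, against about 100 px when upright, so the tin is tilted strongly towards +y. I lift it off the hoop, back away, then lower it.

send_rows(series=[{"dx": 0,"dy": 0,"dz": -0.08,"twist": 0,"jaw": 0.7},{"dx": -0.03,"dy": 0,"dz": -0.1,"twist": 0,"jaw": 0.7},{"dx": -0.14,"dy": 0,"dz": -0.1,"twist": 0,"jaw": 0.7},{"dx": -0.244,"dy": 0,"dz": -0.06,"twist": 0,"jaw": 0.7},{"dx": -0.244,"dy": 0,"dz": 0.05,"twist": 0,"jaw": 0.7}])

```text
t: 9.25
tool_pos: [605.6, -203.4, 57.8]
orientation: [0.003, 0.597, 0.802, -0.0]
ft_force: [0.6, 1.0, -2.2]
opening: 44.9
gripper_force: 21.1
```

```bash
python3 - <<'E'
from h import *
p,M,s=pose();print(p,s["ft_force"],s["opening"],s["wrist_torque"])
f=grab("wrist"); cv2.imwrite("pics/w8.png",f["frame"][:,:,::-1]); g=cv2.cvtColor(f["frame"],cv2.COLOR_RGB2GRAY)
for r in range(220,440,12): print(r,*g[r,230:415:12])
E
```

```text
[ 605.60481469 -203.39490351   57.84759636] [ 0.57061145  1.02583917 -2.23512696] 44.90208797401212 [ 0.07435392 -0.00319407  0.05697349]
220 130 129 129 126 124 128 127 129 129 130 128 127 128 130 127 130
232 128 128 128 132 130 125 129 130 127 131 129 127 129 129 129 128
244 130 129 131 131 130 129 130 128 132 129 127 129 129 129 128 128
256 128 128 130 129 130 128 131 131 130 132 131 129 129 130 131 129
268 129 129 130 130 130 131 129 130 130 129 130 130 127 129 129 129
280 129 129 131 127 131 130 129 129 130 131 131 129 130 128 129 126
292 131 95 72 129 128 126 14 18 18 23 129 127 130 97 118 130
304 114 74 10 133 9 21 18 22 77 80 18 113 130 20 76 131
316 73 11 12 20 106 106 77 81 80 81 25 19 129 15 72 36
328 74 11 10 41 34 80 79 78 76 80 81 16 17 20 28 72
340 117 19 10 24 83 78 79 80 81 80 78 64 75 15 26 118
352 23 15 22 47 80 77 81 79 80 79 79 77 139 14 32 17
364 20 15 20 13 80 82 78 79 79 80 78 74 25 12 27 20
376 20 3 8 23 83 79 77 79 81 80 79 78 23 24 32 18
388 26 16 179 82 82 82 80 80 81 75 81 54 21 212 29 21
400 23 74 211 17 128 21 79 81 80 50 14 47 209 210 14 22
412 11 211 209 208 23 20 52 54 25 55 14 211 210 210 13 20
424 23 107 159 160 179 209 38 22 25 210 210 159 162 162 17 22
436 17 15 20 18 18 22 21 18 22 12 20 19 23 20 17 19
```

The lid faces the camera with no body visible behind it, so the tilt held. Next I lower with a forward drag.

send_rows(series=[{"dx": 0.006,"dy": 0,"dz": 0.012,"twist": 0,"jaw": 0.7},{"dx": 0.016,"dy": 0,"dz": 0.022,"twist": 0,"jaw": 0.7},{"dx": 0.026,"dy": 0,"dz": 0.03,"twist": 0,"jaw": 0.7}])

```text
t: 9.68
tool_pos: [601.7, -183.0, 44.7]
orientation: [0.001, 0.594, 0.805, 0.001]
ft_force: [-3.0, 3.2, 10.9]
opening: 44.5
gripper_force: 22.3
```

send_rows(series=[{"dx": 0.006,"dy": 0,"dz": 0.008,"twist": 0,"jaw": 0.7},{"dx": 0.012,"dy": 0,"dz": 0.016,"twist": 0,"jaw": 0.7},{"dx": 0.02,"dy": 0,"dz": 0.024,"twist": 0,"jaw": 0.7}])

```text
t: 10.05
tool_pos: [600.9, -171.9, 35.2]
orientation: [0.003, 0.593, 0.805, 0.002]
ft_force: [-2.0, 8.0, 17.6]
opening: 44.8
gripper_force: 25.0
```

```bash
python3 - <<'E'
from h import *
f=grab("wrist"); p,M,s=pose();print(p,s["ft_force"]);g=cv2.cvtColor(f["frame"],cv2.COLOR_RGB2GRAY)
for r in range(280,440,12): print(r,*g[r,230:415:12])
E
```

```text
[ 600.53066259 -171.09171276   34.46815985] [-1.36029328  7.47611648 14.69967854]
280 133 132 133 134 132 133 130 132 132 134 133 133 135 134 134 137
292 134 101 72 132 135 134 135 133 130 132 133 132 132 100 123 129
304 116 73 10 131 131 12 34 45 113 19 13 133 132 20 76 132
316 76 9 22 16 15 20 70 74 71 76 16 13 134 11 77 39
328 76 20 20 19 19 73 74 73 77 75 74 18 12 10 31 79
340 120 15 22 18 76 74 74 77 70 74 75 40 10 6 27 121
352 11 10 49 91 74 75 73 73 77 73 73 77 20 19 30 21
364 15 13 72 33 74 73 77 71 75 74 70 73 30 22 28 17
376 18 6 4 12 78 76 72 74 74 76 75 60 46 17 28 12
388 22 18 23 24 18 72 72 76 75 74 72 18 30 131 30 16
400 18 78 216 21 9 16 73 75 72 76 13 12 21 134 16 23
412 12 212 216 89 16 16 40 38 43 33 15 21 217 215 11 22
424 21 109 165 165 55 20 18 39 47 7 14 167 162 165 19 21
436 11 19 18 26 15 15 18 16 21 25 19 25 15 24 20 17
```

send_rows(series=[{"dx": 0.006,"dy": 0,"dz": 0.012,"twist": 0,"jaw": 0.7},{"dx": 0.012,"dy": 0,"dz": 0.024,"twist": 0,"jaw": 0.7},{"dx": 0.016,"dy": 0,"dz": 0.034,"twist": 0,"jaw": 0.7},{"dx": 0.016,"dy": 0,"dz": 0.034,"twist": 0,"jaw": 0.7}])

```text
t: 10.6
tool_pos: [597.5, -164.6, 16.3]
orientation: [0.002, 0.593, 0.805, 0.001]
ft_force: [1.1, 3.7, 6.4]
opening: 44.7
gripper_force: 34.3
```

```bash
python3 - <<'E'
from h import *
f=grab("wrist"); p,M,s=pose();print(p,s["ft_force"],s["wrist_torque"]);g=cv2.cvtColor(f["frame"],cv2.COLOR_RGB2GRAY)
for r in range(256,440,12): print(r,*g[r,230:415:12])
cv2.imwrite("pics/w9.png",f["frame"][:,:,::-1])
s=grab("side");u,v=map(int,proj(s,[600,-170,25]));b=s["frame"][v-45:v+45,u-60:u+60,::-1];cv2.imwrite("pics/s9.png",cv2.resize(b,None,fx=4,fy=4,interpolation=2))
E
```

```text
[ 597.54321425 -164.75082939   16.42784934] [0.76322659 4.76426115 6.0695959 ] [ 0.58511649 -0.31649011  0.11976371]
256 135 130 133 131 133 132 131 130 131 130 134 134 130 131 132 130
268 130 134 132 134 131 131 131 134 135 131 135 132 132 133 131 132
280 129 133 133 134 130 133 131 132 134 132 132 132 134 130 134 133
292 129 97 74 131 132 132 133 134 132 129 130 131 131 100 123 133
304 116 74 7 130 134 113 111 108 105 13 133 130 133 23 76 133
316 75 5 11 130 112 110 64 64 64 102 109 13 129 6 79 43
328 76 13 17 109 69 62 64 63 65 65 67 111 19 15 31 76
340 119 17 111 115 63 64 63 63 64 63 61 65 110 5 34 119
352 10 16 112 108 63 64 63 62 65 63 61 62 113 12 30 12
364 13 12 114 113 60 63 62 65 67 65 62 67 114 6 26 22
376 20 10 89 114 66 64 64 63 65 65 63 116 115 18 29 19
388 25 16 6 106 108 70 65 61 65 64 112 114 89 9 24 5
400 14 109 19 15 113 112 113 111 113 113 111 24 21 128 22 21
412 21 216 108 22 15 6 12 111 109 1 13 17 14 133 17 26
424 23 109 97 14 10 20 12 16 12 23 16 19 95 103 18 23
436 11 17 21 19 14 20 18 20 17 18 22 12 19 20 22 20
```

```bash
python3 - <<'E'
import cv2,numpy as np
a=cv2.imread("pics/w9.png")[230:470,160:480];b=cv2.imread("pics/s9.png")
b=cv2.resize(b,(480,360));c=np.zeros((360,800,3),np.uint8);c[:240,:320]=a;c[:,320:]=b;cv2.imwrite("pics/v9.png",c)
E
```

```text
(no output)
```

View pics/v9.png

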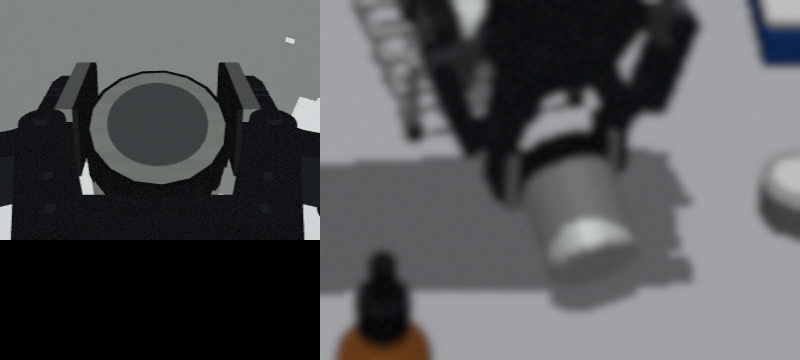

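The wrist crop shows the lid ellipse at (157,128), 134×113 px, giving a tilt of roughly 70–75°. The side crop agrees. I lower the rest of the way.

send_rows(series=[{"dx": 0.002,"dy": 0,"dz": 0.008,"twist": 0,"jaw": 0.7},{"dx": 0.004,"dy": 0,"dz": 0.016,"twist": 0,"jaw": 0.7},{"dx": 0.006,"dy": 0,"dz": 0.022,"twist": 0,"jaw": 0.7},{"dx": 0.006,"dy": 0,"dz": 0.022,"twist": 0,"jaw": 0.7}])

```text
t: 11.2
tool_pos: [595.9, -162.3, 4.7]
orientation: [0.001, 0.593, 0.805, 0.001]
ft_force: [-0.5, 4.2, 5.0]
opening: 44.7
gripper_force: 37.3
```

```bash
python3 - <<'E'
from h import *
f=grab("wrist"); p,M,s=pose();print(p,s["ft_force"],s["wrist_torque"]);g=cv2.cvtColor(f["frame"],cv2.COLOR_RGB2GRAY)
for r in range(280,440,8): print(r,*g[r,230:415:10])
print(g[280:440:4,318])
E
```

```text
[ 595.84970366 -162.45189802    4.70606217] [-0.91302481  3.67810598  5.30311749] [ 0.60696116 -0.06117825  0.0576777 ]
280 137 135 133 131 136 135 135 135 135 133 136 136 134 134 133 131 134 134 133
288 134 132 134 136 133 136 136 133 138 136 134 136 133 134 134 136 134 137 131
296 133 75 5 137 134 132 135 134 138 135 134 135 134 136 135 7 78 103 133
304 120 79 16 134 134 136 134 133 134 133 135 136 135 132 134 18 80 79 133
312 75 75 21 134 135 131 58 102 99 99 96 99 86 133 135 11 18 78 18
320 77 19 18 133 40 102 100 61 54 55 60 61 101 99 134 14 17 76 76
328 79 20 21 37 98 58 59 58 57 59 59 58 57 101 101 12 12 76 77
336 78 14 14 101 81 58 56 61 59 57 57 58 58 60 99 46 7 21 77
344 120 19 35 103 57 57 60 56 57 58 57 59 58 58 105 103 10 35 94
352 21 15 101 100 58 57 55 59 55 57 59 58 55 52 105 104 14 29 19
360 21 16 51 105 59 58 62 57 59 57 57 56 56 52 104 104 22 28 24
368 19 15 4 102 103 59 57 57 57 59 59 60 55 86 107 105 16 29 23
376 24 23 17 75 99 101 56 62 57 59 54 55 94 104 102 12 23 29 22
384 21 14 22 11 100 101 99 104 101 98 100 100 99 96 11 6 21 20 18
392 21 24 8 17 16 7 98 100 101 100 103 102 101 15 19 15 19 20 21
400 12 25 22 17 15 21 22 4 13 16 7 10 16 11 18 14 134 23 17
408 18 217 19 9 21 15 15 16 14 19 17 10 15 17 10 14 132 22 18
416 20 77 108 18 18 17 20 14 13 15 16 16 22 22 14 108 134 19 19
424 18 20 99 97 20 15 23 14 15 8 23 19 19 21 17 95 102 18 18
432 21 21 19 15 25 23 17 18 20 16 27 15 22 21 8 24 22 8 13
[136 134 134 136 135 131 133  42  98  68  57  57  59  62  60  60  59  57
  59  59  62  57  57  60  53  57 101 102 103 100  16  14  21  22  21  17
  17  20  23  21]
```

The aspect is now about 0.63, so the tilt is about 82° and only ~4 mm of drop remains. That's safe, so I release.

send_rows(series=[{"dx": 0.001,"dy": 0,"dz": 0.004,"twist": 0,"jaw": 0.7},{"dx": 0.001,"dy": 0,"dz": 0.004,"twist": 0,"jaw": 0.35},{"dx": 0.001,"dy": 0,"dz": 0.004,"twist": 0,"jaw": 0.2},{"dx": 0.001,"dy": 0,"dz": 0.004,"twist": 0,"jaw": 0.1},{"dx": 0.001,"dy": 0,"dz": 0.0,"twist": 0,"jaw": 0}])

```text
t: 11.88
tool_pos: [594.1, -163.5, 2.8]
orientation: [-0.0, 0.594, 0.804, -0.0]
ft_force: [-0.2, 1.2, 0.3]
opening: 85.3
gripper_force: 0.0
```

send_rows(series=[{"dx": 0,"dy": 0,"dz": 0,"twist": 0,"jaw": 0},{"dx": 0,"dy": 0,"dz": -0.1,"twist": 0,"jaw": 0},{"dx": 0,"dy": 0,"dz": -0.22,"twist": 0,"jaw": 0},{"dx": 0,"dy": 0,"dz": -0.34,"twist": 0,"jaw": 0},{"dx": -0.06,"dy": 0,"dz": -0.44,"twist": 0,"jaw": 0}])

```text
t: 12.5
tool_pos: [603.6, -189.7, 226.1]
orientation: [0.001, 0.593, 0.806, 0.001]
ft_force: [0.6, -1.0, -0.9]
opening: 85.5
gripper_force: 0.0
```

```bash
cat >> h.py <<'E'
def lying(f,guess,rad=45,dark=70,bright=None,z=23,dbg=False):
    """lying tin near guess (world xy): dark lid + bright body, differing from the bench grey in a window"""
    g=cv2.GaussianBlur(cv2.cvtColor(f["frame"],cv2.COLOR_RGB2GRAY),(3,3),0)
    uv=np.array([proj(f,[guess[0]+rad*np.cos(a),guess[1]+rad*np.sin(a),z]) for a in np.linspace(0,6.28,24)]).astype(np.int32)
    w=np.zeros_like(g); cv2.fillPoly(w,[uv],1)
    m=((g<dark)&(w>0)).astype(np.uint8); m=cv2.morphologyEx(m,cv2.MORPH_OPEN,np.ones((3,3)))
    n,l,st,c=cv2.connectedComponentsWithStats(m); k=1+np.argmax(st[1:,4])
    W=np.array([ray(f,*q,z)[:2] for q in np.argwhere(l==k)[:,::-1]],np.float32); print("lid n",st[k,4],[np.round(x,1) for x in cv2.minAreaRect(W)])
    if bright:
        m=((g>bright)&(w>0)).astype(np.uint8); m=cv2.morphologyEx(m,cv2.MORPH_OPEN,np.ones((3,3)))
        n,l,st,c=cv2.connectedComponentsWithStats(m); k=1+np.argmax(st[1:,4])
        W=np.array([ray(f,*q,z)[:2] for q in np.argwhere(l==k)[:,::-1]],np.float32); print("body",st[k,4],[np.round(x,1) for x in cv2.minAreaRect(W)])
E
python3 - <<'E'
from h import *
p,M,s=pose();print(p)
f=grab("wrist");cv2.imwrite("pics/w10.png",f["frame"][:,:,::-1]);g=cv2.cvtColor(f["frame"],cv2.COLOR_RGB2GRAY)
u,v=map(int,proj(f,[602,-187,23]));print(u,v)
for r in range(max(v-70,0),min(v+70,480),10): print(r,*g[r,u-90:u+90:10])
E
```

```text
[ 603.56554316 -189.6953333   226.10251948]
315 203
133 99 101 102 102 100 99 166 169 166 169 167 169 167 168 166 167 164 167
143 99 101 100 102 101 101 100 105 102 169 169 168 168 167 166 170 164 170
153 101 103 102 103 102 102 100 102 99 103 100 105 168 168 168 167 168 165
163 101 100 102 98 101 101 103 100 101 102 101 101 101 101 168 166 168 168
173 103 100 100 102 103 101 104 6 8 18 18 13 63 102 103 98 169 168
183 100 101 100 97 102 103 102 6 14 7 16 16 67 100 103 100 100 103
193 99 101 103 102 103 101 103 90 108 119 113 99 103 102 103 100 100 98
203 100 100 100 101 101 103 101 91 107 120 111 103 101 103 101 100 102 100
213 101 101 100 102 101 102 101 93 108 120 108 98 103 101 102 102 104 99
223 166 100 103 100 102 103 100 94 108 120 113 100 103 101 103 100 100 100
233 168 168 168 102 101 102 103 91 107 117 110 98 101 101 100 101 103 167
243 168 167 169 168 169 171 101 80 89 116 103 77 100 104 103 103 131 169
253 169 165 168 168 169 166 164 168 101 105 102 100 102 102 101 99 168 169
263 170 169 166 168 168 166 170 168 169 169 100 103 100 102 103 101 169 166
```

```bash
python3 - <<'E'
from h import *
p,M,s=pose()
fs=[grab("wrist") for _ in range(4)]; f=fs[0]
g=np.mean([cv2.cvtColor(x["frame"],cv2.COLOR_RGB2GRAY).astype(float) for x in fs],0); g=cv2.GaussianBlur(g,(5,5),0)
lm=(g<60)&(np.indices(g.shape)[0]>150)&(np.indices(g.shape)[0]<215)&(np.indices(g.shape)[1]>270)&(np.indices(g.shape)[1]<360)
pt=np.argwhere(lm)[:,::-1].astype(np.float32); print("lid px",cv2.minAreaRect(pt))
b=np.zeros_like(lm); b[188:270,280:360]=abs(g-101.5)[188:270,280:360]>4
b=cv2.morphologyEx(b.astype(np.uint8),cv2.MORPH_OPEN,np.ones((3,3))); n,l,st,c=cv2.connectedComponentsWithStats(b);k=1+np.argmax(st[1:,4]);print(st[k],c[k])
for r in range(190,256,6):
    q=np.where(l[r]==k)[0]; print(r,q.min() if len(q) else None,q.max() if len(q) else None)
for r in(172,180):print(r,np.where(lm[r])[0][[0,-1]])
for cc in range(295,345,6): print(cc,"lidtop",np.where(lm[:,cc])[0][:1],"bot",np.where(l[:,cc]==k)[0][-1:])
E
```

```text
lid px ((316.0, 170.5), (23.0, 56.0), 90.0)
[ 304  188   29   50 1233] [317.27007299 210.53690187]
190 305 331
196 305 332
202 304 331
208 304 331
214 304 330
220 304 330
226 304 328
232 308 323
238 None None
244 None None
250 None None
172 [288 344]
180 [291 343]
295 lidtop [160] bot []
301 lidtop [160] bot []
307 lidtop [160] bot [231]
313 lidtop [160] bot [237]
319 lidtop [160] bot [237]
325 lidtop [160] bot [230]
331 lidtop [160] bot [213]
337 lidtop [159] bot []
343 lidtop [163] bot []
```

```bash
python3 - <<'E'
from h import *
f=grab("wrist")
a=ray(f,316,160,12); b=ray(f,316.2,171,35); c=ray(f,316,238,40); print(a.round(1),b.round(1),c.round(1),np.linalg.norm(ray(f,288,172,23)-ray(f,344,172,23)))
ax=f["T"][:3,:3]@[0,1,0]; ax=ax[:2]/np.hypot(*ax[:2]); ctr=a[:2]-31*ax; print("axis yaw",np.degrees(np.arctan2(ax[1],ax[0])),"centre",ctr.round(1))
move([*ctr,120],np.degrees(np.arctan2(ax[1],ax[0])))
E
```

```text
[ 590.6 -154.    12. ] [ 592.8 -160.5   35. ] [ 608.6 -212.4   40. ] 46.55052123503898
axis yaw 107.1339676055712 centre [ 599.7 -183.6]
d [ 0.0162 -0.0003  0.2029] twist 0.9999 (alt -1.000) q7 0.39 pos [ 602.4 -191.3  221.4] tooly yaw 17.1
```

Tin_up lies on the bench with width 46.5 and length ~61. Its centre is (599.7,−183.6) and its axis is at 107°. Next I turn 90° to take it by the ends.

send_rows(series=[{"dx": 0.016,"dy": 0,"dz": 0.05,"twist": 0.11,"jaw": 0},{"dx": 0.016,"dy": 0,"dz": 0.1,"twist": 0.22,"jaw": 0},{"dx": 0.016,"dy": 0,"dz": 0.15,"twist": 0.34,"jaw": 0},{"dx": 0.016,"dy": 0,"dz": 0.2,"twist": 0.45,"jaw": 0},{"dx": 0.016,"dy": 0,"dz": 0.2,"twist": 0.56,"jaw": 0}])

```text
t: 13.42
tool_pos: [598.4, -183.1, 118.8]
orientation: [-0.002, 0.881, 0.473, -0.002]
ft_force: [0.2, 0.0, 0.8]
opening: 85.6
gripper_force: 0.0
```

send_rows(series=[{"dx": 0,"dy": 0,"dz": 0,"twist": 0.11,"jaw": 0},{"dx": 0,"dy": 0,"dz": 0,"twist": 0.22,"jaw": 0},{"dx": 0,"dy": 0,"dz": 0,"twist": 0.34,"jaw": 0},{"dx": 0,"dy": 0,"dz": 0,"twist": 0.44,"jaw": 0},{"dx": 0,"dy": 0,"dz": 0,"twist": 0.44,"jaw": 0}])

```text
t: 14.05
tool_pos: [599.9, -183.5, 121.5]
orientation: [-0.0, 0.989, 0.15, -0.001]
ft_force: [-0.7, 0.1, -0.4]
opening: 85.4
gripper_force: 0.0
```

```bash
python3 - <<'E'
from h import *
move([599.7,-183.6,5],107.1)
f=grab("wrist");g=cv2.GaussianBlur(cv2.cvtColor(f["frame"],cv2.COLOR_RGB2GRAY),(3,3),0)
print(proj(f,[599.7,-183.6,23]))
for r in range(150,450,15): print(r,*g[r,200:440:12])
E
```

```text
d [-1.00e-04  4.00e-04  2.33e-01] twist 0.0012 (alt -1.999) q7 -1.13 pos [ 599.9 -183.5  121.5] tooly yaw -72.8
(np.float64(316.21427910750765), np.float64(241.98810137634152))
150 178 179 179 180 179 179 108 108 109 108 108 109 108 108 109 108 108 178 169 179
165 180 179 179 178 179 179 108 109 109 109 108 108 107 108 108 109 108 107 109 109
180 179 178 179 179 180 108 108 109 109 109 109 110 109 109 109 109 108 108 108 176
195 179 179 178 177 180 108 109 108 108 107 109 110 109 108 107 109 109 109 109 179
210 180 140 109 109 110 109 19 14 42 107 107 106 104 103 102 109 109 108 109 110
225 180 143 109 109 109 107 10 9 46 119 117 116 117 115 115 105 108 109 108 108
240 179 179 147 142 110 109 15 17 81 126 127 125 125 124 123 107 109 180 179 180
255 180 179 179 109 109 109 11 14 72 123 123 123 123 125 125 105 179 180 180 180
270 179 179 108 108 108 108 24 12 24 103 104 105 106 106 105 142 179 179 179 179
285 179 179 108 109 108 109 109 108 109 108 109 108 108 109 124 179 180 179 179 180
300 179 120 108 108 109 108 108 108 109 108 109 108 110 108 180 179 180 180 179 179
315 179 108 109 108 109 108 108 109 109 109 109 109 109 180 179 178 179 179 178 179
330 108 109 109 108 108 108 109 109 110 108 109 109 163 179 179 179 180 179 179 178
345 108 108 108 109 108 109 109 109 109 107 109 108 179 179 180 179 179 179 178 178
360 108 108 108 108 108 108 108 108 108 109 109 179 178 179 179 178 179 178 179 179
375 108 107 108 108 108 107 108 108 110 109 172 179 179 179 179 179 179 178 178 37
390 108 106 106 108 108 107 108 108 108 107 178 179 178 179 178 179 178 178 64 73
405 106 108 108 107 108 107 108 107 107 178 177 177 178 177 178 178 179 178 178 75
420 81 108 106 108 107 107 108 108 170 178 177 178 177 176 177 177 178 177 177 73
435 123 103 84 103 14 13 12 16 14 12 11 16 14 17 15 13 13 177 177 161
```

send_rows(newtons=30, series=[{"dx": 0,"dy": 0,"dz": 0.1,"twist": 0,"jaw": 0},{"dx": 0,"dy": 0,"dz": 0.2,"twist": 0,"jaw": 0},{"dx": 0,"dy": 0,"dz": 0.23,"twist": 0,"jaw": 0},{"dx": 0,"dy": 0,"dz": 0.23,"twist": 0,"jaw": 0.2},{"dx": 0,"dy": 0,"dz": 0.23,"twist": 0,"jaw": 0.5}])

```text
t: 14.72
tool_pos: [602.1, -184.7, 10.0]
orientation: [0.001, 0.989, 0.149, 0.001]
ft_force: [-0.5, -0.2, -0.9]
opening: 61.6
gripper_force: 33.3
```

send_rows(newtons=30, series=[{"dx": 0,"dy": 0,"dz": 0,"twist": 0,"jaw": 0.5},{"dx": 0,"dy": 0,"dz": 0,"twist": 0,"jaw": 0.5}])

```text
t: 14.98
tool_pos: [601.6, -184.6, 9.4]
orientation: [0.001, 0.989, 0.149, 0.001]
ft_force: [-0.6, 0.1, 6.8]
opening: 61.7
gripper_force: 34.0
```

Gripped across 61.7 mm, as it should be. Next I lift, rotate −90° and go over gap_right.

send_rows(series=[{"dx": 0,"dy": 0,"dz": -0.1,"twist": 0,"jaw": 0.5},{"dx": 0,"dy": 0,"dz": -0.2,"twist": -0.1,"jaw": 0.5},{"dx": 0,"dy": 0,"dz": -0.3,"twist": -0.2,"jaw": 0.5},{"dx": 0,"dy": -0.05,"dz": -0.3,"twist": -0.31,"jaw": 0.5},{"dx": 0,"dy": -0.12,"dz": -0.3,"twist": -0.42,"jaw": 0.5}])

```text
t: 15.6
tool_pos: [583.0, -127.4, 158.7]
orientation: [0.001, 0.887, 0.463, 0.0]
ft_force: [0.2, 0.1, -2.2]
opening: 61.5
gripper_force: 33.9
```

send_rows(series=[{"dx": 0,"dy": 0,"dz": 0,"twist": -0.11,"jaw": 0.5},{"dx": 0,"dy": 0,"dz": 0,"twist": -0.22,"jaw": 0.5},{"dx": 0,"dy": 0,"dz": 0,"twist": -0.34,"jaw": 0.5},{"dx": 0,"dy": 0,"dz": 0,"twist": -0.45,"jaw": 0.5},{"dx": 0,"dy": 0,"dz": 0,"twist": -0.57,"jaw": 0.5}])

```text
t: 16.23
tool_pos: [582.9, -127.0, 158.1]
orientation: [0.0, 0.598, 0.801, -0.0]
ft_force: [0.3, -0.3, -1.0]
opening: 61.7
gripper_force: 33.9
```

```bash
python3 - <<'E'
from h import *
move([556.5,-37.5,100],16.4);
E
```

```text
d [1.868e-01 1.000e-04 1.160e-01] twist 0.0009 (alt -1.999) q7 0.28 pos [ 582.9 -127.   158.1] tooly yaw 16.5
```

send_rows(series=[{"dx": 0.09,"dy": 0,"dz": 0,"twist": 0,"jaw": 0.5},{"dx": 0.187,"dy": 0,"dz": 0.05,"twist": 0,"jaw": 0.5},{"dx": 0.187,"dy": 0,"dz": 0.116,"twist": 0,"jaw": 0.5},{"dx": 0.187,"dy": 0,"dz": 0.116,"twist": 0,"jaw": 0.5}])

```text
t: 16.73
tool_pos: [555.4, -37.2, 98.2]
orientation: [-0.002, 0.601, 0.8, -0.001]
ft_force: [1.2, -0.2, -1.3]
opening: 61.2
gripper_force: 33.7
```

```bash
python3 - <<'E'
from h import *
f=grab("wrist");g=cv2.GaussianBlur(cv2.cvtColor(f["frame"],cv2.COLOR_RGB2GRAY),(3,3),0)
move([556.5,-37.5,64],16.4);cv2.imwrite("pics/w11.png",f["frame"][:,:,::-1])
p,M,s=pose(); t=p+M@np.array([0,0,-13.6]); print("expect tin centre",proj(f,t))
for r in range(60,450,10): print(r,*g[r,200:440:12])
E
```

```text
d [ 0.0004 -0.0001  0.0716] twist -0.0031 (alt 1.997) q7 0.10 pos [556.6 -37.7  99.8] tooly yaw 16.1
expect tin centre (np.float64(318.73551448129655), np.float64(329.9419354421137))
60 205 206 200 109 145 22 20 77 153 150 148 144 141 139 136 133 135 133 206 205
70 205 207 202 122 157 25 25 125 200 199 197 195 194 193 191 191 165 144 206 207
80 205 206 166 171 76 25 24 153 209 208 208 207 206 205 203 201 170 155 159 206
90 207 207 194 119 45 25 25 188 226 225 224 223 223 223 221 220 179 126 188 208
100 207 207 207 146 70 47 46 219 234 233 233 232 233 231 231 230 194 179 208 207
110 207 207 207 154 78 32 32 223 238 238 239 238 238 238 238 238 200 178 208 207
120 207 207 207 162 124 38 42 195 237 238 238 238 237 238 237 237 201 201 208 208
130 208 208 208 165 168 30 30 132 216 217 218 219 220 220 221 221 193 211 208 208
140 208 208 156 199 201 24 25 82 206 208 209 211 211 211 212 212 197 201 201 208
150 208 208 207 191 208 23 24 55 172 173 176 178 180 181 182 183 203 195 208 208
160 208 209 208 197 208 74 22 29 141 145 135 135 136 132 133 100 203 182 208 207
170 128 130 127 128 130 40 
[... 1452 characters left out ...]
144 144 143 143 113 16
360 28 13 18 17 19 16 145 146 147 146 146 148 147 147 147 148 147 146 108 14
370 19 15 11 15 18 16 142 143 144 145 143 144 145 145 144 144 143 145 108 23
380 20 13 15 17 18 14 140 140 140 140 141 141 141 142 141 141 141 141 107 20
390 18 13 14 12 15 15 126 126 127 127 126 128 128 128 129 128 127 128 81 16
400 19 20 206 76 74 76 206 206 207 207 207 205 206 208 207 206 206 207 206 15
410 19 17 206 206 207 206 206 207 207 207 207 207 207 207 207 206 206 206 148 19
420 16 16 206 206 206 206 206 206 206 206 206 207 207 206 205 207 205 205 17 17
430 16 20 31 204 16 13 17 18 16 117 190 40 18 18 20 17 18 206 19 20
440 19 17 14 17 15 17 16 15 20 15 20 16 19 14 17 15 15 15 17 16
```

The held tin spans rows 265–395, centred as predicted, with its lid on the same side as the base lids. Lowering.

send_rows(series=[{"dx": 0,"dy": 0,"dz": 0.04,"twist": 0.003,"jaw": 0.5},{"dx": 0,"dy": 0,"dz": 0.06,"twist": 0.003,"jaw": 0.5},{"dx": 0,"dy": 0,"dz": 0.068,"twist": 0.003,"jaw": 0.5},{"dx": 0,"dy": 0,"dz": 0.073,"twist": 0.003,"jaw": 0.5},{"dx": 0,"dy": 0,"dz": 0.073,"twist": 0.003,"jaw": 0.5}])

```text
t: 17.4
tool_pos: [557.2, -37.2, 63.4]
orientation: [0.0, 0.603, 0.798, 0.0]
ft_force: [0.3, -0.1, -2.1]
opening: 61.7
gripper_force: 33.9
```

send_rows(series=[{"dx": 0,"dy": 0,"dz": 0.003,"twist": 0,"jaw": 0.5},{"dx": 0,"dy": 0,"dz": 0.005,"twist": 0,"jaw": 0.5},{"dx": 0,"dy": 0,"dz": 0.005,"twist": 0,"jaw": 0.5}])

```text
t: 17.77
tool_pos: [557.7, -37.4, 62.7]
orientation: [0.001, 0.603, 0.798, -0.0]
ft_force: [-6.6, -1.2, 16.0]
opening: 61.6
gripper_force: 36.0
```

Contact at the expected height. Releasing.

send_rows(series=[{"dx": 0,"dy": 0,"dz": 0,"twist": 0,"jaw": 0.25},{"dx": 0,"dy": 0,"dz": 0,"twist": 0,"jaw": 0.1},{"dx": 0,"dy": 0,"dz": 0,"twist": 0,"jaw": 0},{"dx": 0,"dy": 0,"dz": -0.06,"twist": 0,"jaw": 0},{"dx": -0.06,"dy": 0,"dz": -0.18,"twist": 0,"jaw": 0}])

```text
t: 18.4
tool_pos: [563.2, -62.0, 145.9]
orientation: [-0.002, 0.601, 0.799, -0.001]
ft_force: [2.0, -1.1, 0.9]
opening: 85.7
gripper_force: 0.0
```

send_rows(series=[{"dx": -0.12,"dy": 0,"dz": -0.12,"twist": 0,"jaw": 0},{"dx": -0.12,"dy": 0,"dz": -0.15,"twist": 0,"jaw": 0},{"dx": -0.12,"dy": 0,"dz": -0.15,"twist": 0,"jaw": 0}])

```text
t: 18.77
tool_pos: [582.4, -123.6, 224.0]
orientation: [0.002, 0.604, 0.797, 0.001]
ft_force: [0.4, 0.1, -0.4]
opening: 85.5
gripper_force: 0.0
```

```bash
cat >> h.py <<'E'
def rack():
    f=grab("wrist"); g=cv2.cvtColor(f["frame"],cv2.COLOR_RGB2GRAY)
    c0=np.array([549.5,-13.5]); a=np.radians(16.4); X=np.array([np.cos(a),np.sin(a)]); Y=np.array([-X[1],X[0]])
    m=(g<60).astype(np.uint8); m=cv2.morphologyEx(m,cv2.MORPH_OPEN,np.ones((3,3))); n,l,st,c=cv2.connectedComponentsWithStats(m)
    for k in range(1,n):
        if st[k,4]>300 and st[k,4]<9000:
            for z in (38,76,115):
                W=np.array([ray(f,*q,z)[:2]-c0 for q in np.argwhere(l==k)[:,::-1]],np.float32); W=np.stack([W@X,W@Y],1).astype(np.float32)
                r=cv2.minAreaRect(W)
                if abs(W[:,0].mean()+23)<15 and abs(W[:,1].mean())<90: print("z",z,"rack-frame lid",[np.round(q,1) for q in r],"xmin %.1f xmax %.1f ymid %.1f"%(W[:,0].min(),W[:,0].max(),(W[:,1].min()+W[:,1].max())/2),"px",st[k].tolist())
E
python3 - <<'E'
from h import *
rack(); move([395.6,-291.7,200])
E
```

```text
z 38 rack-frame lid [array([-23. ,  33.1]), array([13. , 16.4]), np.float64(89.4)] xmin -31.1 xmax -14.8 ymid 33.1 px [269, 0, 24, 21, 431]
z 76 rack-frame lid [array([-20.2,  23.9]), array([11.5, 14.5]), np.float64(89.4)] xmin -27.4 xmax -13.0 ymid 23.9 px [269, 0, 24, 21, 431]
z 115 rack-frame lid [array([-17.4,  14.4]), array([ 9.9, 12.5]), np.float64(89.4)] xmin -23.6 xmax -11.1 ymid 14.4 px [269, 0, 24, 21, 431]
z 38 rack-frame lid [array([-25.8, -24.4]), array([98.2, 20.6]), np.float64(89.4)] xmin -36.0 xmax -15.0 ymid -24.4 px [266, 23, 29, 138, 2982]
z 76 rack-frame lid [array([-22.7, -27. ]), array([86.8, 18.2]), np.float64(89.4)] xmin -31.8 xmax -13.1 ymid -27.0 px [266, 23, 29, 138, 2982]
z 115 rack-frame lid [array([-19.5, -29.7]), array([75.2, 15.8]), np.float64(89.4)] xmin -27.4 xmax -11.2 ymid -29.7 px [266, 23, 29, 138, 2982]
d [-0.2249 -0.4502  0.044 ] pos [ 581.5 -122.2  222.2] tooly yaw 15.8
```

Tin_up sits in gap_right, its lid end at own x ≈ −31.8. Next I go to tin_b, turning almost a half turn so its lid ends up on the tool's −y side.

send_rows(series=[{"dx": -0.05,"dy": -0.1,"dz": 0,"twist": 0.11,"jaw": 0},{"dx": -0.1,"dy": -0.2,"dz": 0,"twist": 0.22,"jaw": 0},{"dx": -0.15,"dy": -0.3,"dz": 0,"twist": 0.34,"jaw": 0},{"dx": -0.19,"dy": -0.38,"dz": 0,"twist": 0.45,"jaw": 0},{"dx": -0.225,"dy": -0.45,"dz": 0,"twist": 0.57,"jaw": 0}])

```text
t: 19.45
tool_pos: [393.6, -291.6, 220.4]
orientation: [-0.001, 0.89, 0.456, -0.0]
ft_force: [0.1, -0.4, 0.5]
opening: 85.5
gripper_force: 0.0
```

send_rows(series=[{"dx": 0,"dy": 0,"dz": 0,"twist": 0.11,"jaw": 0},{"dx": 0,"dy": 0,"dz": 0,"twist": 0.23,"jaw": 0},{"dx": 0,"dy": 0,"dz": 0,"twist": 0.35,"jaw": 0},{"dx": 0,"dy": 0,"dz": 0,"twist": 0.47,"jaw": 0},{"dx": 0,"dy": 0,"dz": 0,"twist": 0.58,"jaw": 0}])

```text
t: 20.08
tool_pos: [395.1, -290.3, 220.2]
orientation: [-0.001, 1.0, 0.019, -0.001]
ft_force: [-0.4, -0.0, 0.3]
opening: 85.2
gripper_force: 0.0
```

send_rows(series=[{"dx": 0,"dy": 0,"dz": 0,"twist": 0.11,"jaw": 0},{"dx": 0,"dy": 0,"dz": 0,"twist": 0.23,"jaw": 0},{"dx": 0,"dy": 0,"dz": 0,"twist": 0.35,"jaw": 0},{"dx": 0,"dy": 0,"dz": 0,"twist": 0.47,"jaw": 0},{"dx": 0,"dy": 0,"dz": 0,"twist": 0.58,"jaw": 0}])

```text
t: 20.7
tool_pos: [395.1, -290.3, 220.2]
orientation: [-0.0, 0.906, -0.423, -0.001]
ft_force: [-0.3, 0.4, 0.5]
opening: 85.3
gripper_force: 0.0
```

```bash
cat >> h.py <<'E'
def tinview(guess,shadow=None,rad=52):
    """lying tin seen from above: dark lid, body by contrast to the bench median of its window"""
    fs=[grab("wrist") for _ in range(2)]; f=fs[-1]
    g=np.mean([cv2.cvtColor(x["frame"],cv2.COLOR_RGB2GRAY).astype(float) for x in fs],0); g=cv2.GaussianBlur(g,(3,3),0)
    uv=np.array([proj(f,[guess[0]+rad*np.cos(a),guess[1]+rad*np.sin(a),23]) for a in np.linspace(0,6.28,24)]).astype(np.int32)
    w=np.zeros(g.shape,np.uint8); cv2.fillPoly(w,[uv],1)
    for nm,m in(("lid",g<50),("body>",g>216)):
        m=cv2.morphologyEx(((m)&(w>0)).astype(np.uint8),cv2.MORPH_OPEN,np.ones((3,3)))
        n,l,st,c=cv2.connectedComponentsWithStats(m)
        if n<2: continue
        k=1+np.argmax(st[1:,4]); pt=np.argwhere(l==k)[:,::-1].astype(np.float32); print(nm,st[k].tolist(),[np.round(q,1) for q in cv2.minAreaRect(pt)])
    return f,g,uv
E
python3 - <<'E'
from h import *
move([396,-291,220],20)
f,g,uv=tinview([396,-291]); x0,y0=uv.min(0); x1,y1=uv.max(0); print(x0,x1,y0,y1)
for r in range(max(y0,0),min(y1,480),7): print(r,*g[r,max(x0,0):x1:8].astype(int))
E
```

```text
d [ 0.0022 -0.0005  0.0005] twist 0.2217 (alt -1.778) q7 -1.92 pos [ 395.1 -290.3  220.2] tooly yaw -140.0
lid [288, 176, 28, 57, 1033] [array([301.2, 203.4]), array([18.8, 56.5]), np.float64(12.0)]
255 378 145 266
145 99 99 99 99 100 99 99 99 99 99 100 109 165 165 165 165
152 100 99 99 99 99 99 99 100 99 100 100 99 165 165 166 165
159 98 99 99 99 99 99 99 100 100 100 99 99 166 165 165 165
166 100 100 100 100 99 100 100 99 100 99 99 99 112 165 166 166
173 99 100 99 100 99 100 99 99 99 99 100 99 102 165 165 165
180 101 99 99 99 100 96 8 9 86 98 99 100 99 99 99 100
187 100 100 99 100 100 52 12 11 102 99 92 82 83 98 99 99
194 100 100 100 99 99 12 13 12 108 108 106 104 99 96 86 99
201 99 100 100 99 100 14 13 35 114 110 109 107 107 107 96 100
208 99 100 99 99 100 11 15 100 115 117 118 115 111 107 90 165
215 100 100 99 99 97 12 11 114 114 113 112 113 113 113 96 165
222 99 100 99 100 84 10 9 104 108 110 114 115 116 114 118 165
229 131 100 99 99 89 6 7 93 97 101 104 105 109 112 103 166
236 165 99 99 100 100 100 100 100 96 85 87 95 99 92 99 166
243 166 137 100 100 100 99 100 99 100 100 100 99 98 87 99 158
250 165 166 100 100 100 100 99 99 99 100 99 100 100 100 100 111
257 165 165 99 99 100 101 99 100 99 99 99 100 99 99 101 100
264 165 165 163 100 100 99 100 99 100 100 100 100 99 99 99 100
```

```bash
cat >> h.py <<'E'
def tinpose(f,rect,frow=None):
    """rect: lid minAreaRect in px; returns centre,yaw of lid by rays at z=23 (lid silhouette at axis height)"""
    (cx,cy),(w,h),ang=rect
    b=cv2.boxPoints(rect); W=np.array([ray(f,*q,23)[:2] for q in b],np.float32)
    r=cv2.minAreaRect(W); print("world lid",[np.round(x,1) for x in r])
    e=[W[(i+1)%4]-W[i] for i in range(2)]; L=max(e,key=np.linalg.norm); n=np.array([L[1],-L[0]])/np.linalg.norm(L)
    return np.array(r[0]),n
E
python3 - <<'E'
from h import *
f,g,uv=tinview([396,-291])
c,n=tinpose(f,((301.2,203.4),(18.8,56.5),12.0))
be=ray(f,372,219,23)[:2]  # bottom end
if (c-be)@n<0: n=-n
ctr=c+n*(7.5-31); print(c,"yaw lid",np.degrees(np.arctan2(n[1],n[0])),"ctr",ctr,"bottom end dist",(be-c)@n, "yaw via end",np.degrees(np.arctan2(*(c-be)[::-1])))
move([*ctr,120],np.degrees(np.arctan2(n[1],n[0])))
E
```

```text
lid [288, 176, 28, 57, 1035] [array([301.2, 203.6]), array([18.8, 56.6]), np.float64(12.7)]
world lid [array([ 409. , -285.5]), array([16.2, 48.5]), np.float64(28.4)]
[ 409.04956055 -285.52426147] yaw lid 27.736895 ctr [ 388.24984932 -296.46144581] bottom end dist -61.95039817498352 yaw via end 28.337572688441362
d [-2.000e-04  1.800e-02  2.017e-01] twist 0.1420 (alt -1.858) q7 -1.91 pos [ 395.3 -290.8  220.8] tooly yaw -139.5
```

send_rows(series=[{"dx": 0,"dy": 0.018,"dz": 0.07,"twist": 0.1,"jaw": 0},{"dx": 0,"dy": 0.018,"dz": 0.14,"twist": 0.14,"jaw": 0},{"dx": 0,"dy": 0.018,"dz": 0.2,"twist": 0.14,"jaw": 0},{"dx": 0,"dy": 0.018,"dz": 0.2,"twist": 0.14,"jaw": 0}])

```text
t: 21.4
tool_pos: [387.2, -296.2, 119.7]
orientation: [-0.0, 0.856, -0.516, -0.002]
ft_force: [0.0, -0.4, 1.4]
opening: 85.4
gripper_force: 0.0
```

```bash
python3 - <<'E'
from h import *
f,g,uv=tinview([388,-296]); p,M,s=pose(); print(p, proj(f,p+M@np.array([0,0,p[2]-23])))
for r in range(170,310,8): print(r,*g[r,240:400:8].astype(int))
E
```

```text
lid [262, 204, 29, 77, 1967] [array([275.7, 242. ]), array([27.6, 76.3]), np.float64(0.8)]
[ 388.87651845 -297.3346079   122.45592217] (np.float64(316.82838840623725), np.float64(240.78102195109784))
170 106 106 106 106 106 106 106 106 106 106 106 106 107 106 115 175 176 176 176 176
178 106 106 106 106 106 106 107 106 106 107 106 107 105 107 106 162 176 176 176 175
186 106 106 106 106 105 106 106 106 106 107 105 106 106 107 106 106 175 177 176 176
194 106 105 106 106 106 106 106 106 106 106 107 106 107 107 106 106 140 176 176 176
202 106 106 106 106 82 81 91 105 106 106 107 106 106 106 107 107 106 176 169 168
210 106 105 106 58 12 9 23 96 95 95 96 94 93 92 91 91 75 107 106 106
218 106 107 107 27 11 11 33 110 110 111 111 109 108 108 108 107 83 106 106 106
226 106 106 106 19 12 12 34 116 116 116 115 114 114 115 115 113 93 106 106 106
234 106 107 106 17 15 12 46 119 119 118 117 117 117 116 116 115 98 107 106 107
242 106 106 106 16 16 16 52 127 127 127 126 125 125 125 123 122 102 106 106 120
250 107 107 106 11 14 13 58 119 119 120 120 120 120 121 120 120 104 106 106 106
258 107 107 106 14 13 13 54 121 121 121 121 121 122 121 121 121 94 106 106 106
266 106 106 106 20 13 10 33 113 114 113 114 114 115 115 116 115 87 106 106 107
274 164 106 106 44 9 11 18 102 104 103 105 105 105 106 107 107 84 107 106 106
282 176 125 106 107 96 95 98 106 107 107 106 106 107 107 106 106 107 106 106 107
290 176 176 136 106 105 107 106 107 106 107 106 107 107 106 106 106 106 106 105 107
298 176 176 176 108 107 107 106 106 106 107 106 106 107 106 106 106 105 106 106 106
306 176 176 176 176 106 105 106 107 106 106 106 106 106 106 106 106 107 106 106 105
```

Tin_b is exactly centred under the tool: rows 203–281, columns 262–370. Grasping it.

send_rows(newtons=30, series=[{"dx": 0.001,"dy": 0,"dz": 0.1,"twist": 0,"jaw": 0},{"dx": 0.001,"dy": 0,"dz": 0.2,"twist": 0,"jaw": 0},{"dx": 0.001,"dy": 0,"dz": 0.228,"twist": 0,"jaw": 0},{"dx": 0.001,"dy": 0,"dz": 0.228,"twist": 0,"jaw": 0.2},{"dx": 0.001,"dy": 0,"dz": 0.228,"twist": 0,"jaw": 0.5}])

```text
t: 22.12
tool_pos: [390.2, -298.8, 9.9]
orientation: [0.0, 0.855, -0.518, 0.002]
ft_force: [0.6, -1.1, -1.4]
opening: 61.5
gripper_force: 33.0
```

send_rows(newtons=30, series=[{"dx": 0,"dy": 0,"dz": 0,"twist": 0,"jaw": 0.5},{"dx": 0,"dy": 0,"dz": 0,"twist": 0,"jaw": 0.5}])

```text
t: 22.38
tool_pos: [390.1, -298.7, 9.7]
orientation: [0.0, 0.855, -0.518, 0.002]
ft_force: [-0.3, 1.5, 7.7]
opening: 61.5
gripper_force: 33.9
```

send_rows(series=[{"dx": 0,"dy": 0,"dz": -0.12,"twist": 0,"jaw": 0.5},{"dx": 0,"dy": 0,"dz": -0.24,"twist": -0.11,"jaw": 0.5},{"dx": 0,"dy": 0,"dz": -0.36,"twist": -0.22,"jaw": 0.5},{"dx": 0,"dy": 0,"dz": -0.42,"twist": -0.33,"jaw": 0.5},{"dx": 0,"dy": 0,"dz": -0.42,"twist": -0.45,"jaw": 0.5}])

```text
t: 23.0
tool_pos: [389.9, -298.5, 221.5]
orientation: [0.002, 0.982, -0.187, 0.003]
ft_force: [0.4, 0.6, -2.4]
opening: 61.5
gripper_force: 35.0
```

```bash
python3 - <<'E'
from h import *
# gap_left own (0,25); wait point own (0,-60) first
move([549.5-.282*25,-13.5+.959*25,215],16.4)
E
```

```text
d [ 0.0561 -0.6869  0.0119] twist 0.5778 (alt -1.422) q7 -1.40 pos [ 389.9 -298.5  221.5] tooly yaw -111.6
```

send_rows(series=[{"dx": 0.01,"dy": -0.1,"dz": 0,"twist": -0.11,"jaw": 0.5},{"dx": 0.02,"dy": -0.2,"dz": 0,"twist": -0.22,"jaw": 0.5},{"dx": 0.03,"dy": -0.3,"dz": 0,"twist": -0.33,"jaw": 0.5},{"dx": 0.04,"dy": -0.4,"dz": 0,"twist": -0.45,"jaw": 0.5},{"dx": 0.05,"dy": -0.5,"dz": 0,"twist": -0.56,"jaw": 0.5}])

```text
t: 23.62
tool_pos: [505.9, -73.8, 218.7]
orientation: [0.001, 0.969, 0.249, 0.0]
ft_force: [0.6, -0.6, -2.3]
opening: 61.5
gripper_force: 34.9
```

send_rows(series=[{"dx": 0,"dy": 0,"dz": 0,"twist": -0.11,"jaw": 0.5},{"dx": 0,"dy": 0,"dz": 0,"twist": -0.22,"jaw": 0.5},{"dx": 0,"dy": 0,"dz": 0,"twist": -0.33,"jaw": 0.5},{"dx": 0,"dy": 0,"dz": 0,"twist": -0.45,"jaw": 0.5},{"dx": 0,"dy": 0,"dz": 0,"twist": -0.56,"jaw": 0.5}])

```text
t: 24.25
tool_pos: [505.3, -75.2, 218.5]
orientation: [0.001, 0.77, 0.637, 0.0]
ft_force: [0.3, -1.0, -2.0]
opening: 61.4
gripper_force: 34.9
```

```bash
python3 - <<'E'
from h import *
move([549.5-.282*25,-13.5+.959*25,100],16.4)
E
```

```text
d [0.1825 0.0407 0.2368] twist -0.3021 (alt 1.698) q7 -0.20 pos [505.3 -75.2 218.5] tooly yaw -10.8
```

send_rows(series=[{"dx": 0.06,"dy": 0.01,"dz": 0,"twist": -0.1,"jaw": 0.5},{"dx": 0.12,"dy": 0.03,"dz": 0.04,"twist": -0.2,"jaw": 0.5},{"dx": 0.183,"dy": 0.041,"dz": 0.1,"twist": -0.302,"jaw": 0.5},{"dx": 0.183,"dy": 0.041,"dz": 0.16,"twist": -0.302,"jaw": 0.5},{"dx": 0.183,"dy": 0.041,"dz": 0.16,"twist": -0.302,"jaw": 0.5}])

```text
t: 24.88
tool_pos: [541.8, 10.5, 136.5]
orientation: [-0.001, 0.601, 0.799, -0.001]
ft_force: [0.3, -0.1, -1.6]
opening: 61.7
gripper_force: 34.8
```

```bash
python3 - <<'E'
from h import *
move([549.5-.282*25,-13.5+.959*25,62.7],16.4)
f=grab("wrist");g=cv2.GaussianBlur(cv2.cvtColor(f["frame"],cv2.COLOR_RGB2GRAY),(3,3),0)
p,M,s=pose(); print(s["opening"],proj(f,p+M@np.array([0,0,-13.3])));print(*g[250:420:6,320]);print(*g[330,200:460:10])
E
```

```text
d [-0.0005  0.0018  0.1475] twist -0.0038 (alt 1.996) q7 -0.00 pos [541.8  10.5 136.5] tooly yaw 16.1
61.826037725213155 (np.float64(318.3810024672384), np.float64(328.9146874046316))
102 115 124 128 82 89 97 107 115 119 122 125 127 128 130 132 136 140 136 135 134 135 138 138 133 129 133 199 198
69 13 17 17 16 16 14 129 129 128 129 128 128 128 127 129 127 128 128 127 127 111 33 67 70 22
```

```bash
python3 - <<'E'
from h import *
g0=cv2.GaussianBlur(cv2.imread("pics/w11.png",0),(3,3),0)
f=grab("wrist");g=cv2.GaussianBlur(cv2.cvtColor(f["frame"],cv2.COLOR_RGB2GRAY),(3,3),0)
for q in(g0,g):
    print(*q[255:285:2,330]); print(*q[385:421:2,330])
p,M,s=pose()
for x in(0,-2,-4): # silhouette tangents of a 23 mm cylinder, axis at tool x offset
    ys=[proj(f,p+M@np.array([x+23*np.cos(a),0,-13.3+23*np.sin(a)]))[1] for a in np.linspace(0,6.28,60)]; print(x,min(ys),max(ys))
E
```

```text
123 114 112 98 88 94 96 99 101 102 103 107 112 114 117
135 132 129 125 124 123 148 206 206 207 206 206 206 206 206 205 206 206
116 120 121 124 127 128 128 130 117 80 83 87 87 89 94
140 139 137 137 135 132 130 130 129 126 123 180 199 199 199 199 199 198
0 261.53890982482574 397.7008552198681
-2 266.9055416608679 402.9390498925145
-4 272.2324849936754 408.13551427161974
```

The held tin sits 3.7 mm towards tool −x (edges at rows 272/406, against 261/398 if centred). I correct for that while lowering.

send_rows(series=[{"dx": 0.007,"dy": 0.002,"dz": 0.06,"twist": -0.004,"jaw": 0.5},{"dx": 0.007,"dy": 0.002,"dz": 0.11,"twist": -0.004,"jaw": 0.5},{"dx": 0.007,"dy": 0.002,"dz": 0.135,"twist": -0.004,"jaw": 0.5},{"dx": 0.007,"dy": 0.002,"dz": 0.143,"twist": -0.004,"jaw": 0.5},{"dx": 0.007,"dy": 0.002,"dz": 0.145,"twist": -0.004,"jaw": 0.5}])

```text
t: 25.6
tool_pos: [543.8, 14.1, 66.1]
orientation: [0.001, 0.599, 0.801, 0.0]
ft_force: [-0.8, -0.6, -1.4]
opening: 61.6
gripper_force: 35.0
```

send_rows(series=[{"dx": 0,"dy": 0,"dz": 0.003,"twist": 0,"jaw": 0.5},{"dx": 0,"dy": 0,"dz": 0.005,"twist": 0,"jaw": 0.5},{"dx": 0,"dy": 0,"dz": 0.005,"twist": 0,"jaw": 0.5}])

```text
t: 25.98
tool_pos: [543.6, 14.6, 63.5]
orientation: [0.0, 0.599, 0.801, 0.0]
ft_force: [-0.6, 1.3, 5.4]
opening: 61.5
gripper_force: 35.6
```

send_rows(series=[{"dx": 0,"dy": 0,"dz": 0.002,"twist": 0,"jaw": 0.5},{"dx": 0,"dy": 0,"dz": 0.002,"twist": 0,"jaw": 0.25},{"dx": 0,"dy": 0,"dz": 0.002,"twist": 0,"jaw": 0.1},{"dx": 0,"dy": 0,"dz": 0.002,"twist": 0,"jaw": 0},{"dx": 0,"dy": 0,"dz": -0.06,"twist": 0,"jaw": 0}])

```text
t: 26.6
tool_pos: [541.6, 14.0, 91.1]
orientation: [-0.002, 0.599, 0.801, -0.001]
ft_force: [-0.0, -0.6, 0.0]
opening: 85.6
gripper_force: 0.0
```

send_rows(series=[{"dx": -0.05,"dy": 0,"dz": -0.1,"twist": 0,"jaw": 0},{"dx": -0.12,"dy": 0,"dz": -0.2,"twist": 0,"jaw": 0},{"dx": -0.18,"dy": 0,"dz": -0.26,"twist": 0,"jaw": 0},{"dx": -0.18,"dy": 0,"dz": -0.26,"twist": 0,"jaw": 0}])

```text
t: 27.1
tool_pos: [570.0, -75.0, 224.7]
orientation: [0.002, 0.601, 0.799, 0.001]
ft_force: [-0.2, 1.3, -0.5]
opening: 85.5
gripper_force: 0.0
```

```bash
python3 - <<'E'
from h import *
f=grab("wrist"); g=cv2.cvtColor(f["frame"],cv2.COLOR_RGB2GRAY); cv2.imwrite("pics/w12.png",f["frame"][:,:,::-1])
a=np.radians(16.4); X=np.array([np.cos(a),np.sin(a)]); Y=np.array([-X[1],X[0]]); c0=np.array([549.5,-13.5])
for y in(-25,25):
    for z,h in((76,"axis"),):
        q=[proj(f,[*(c0+x*X+(y+d)*Y),zz]) for x,d,zz in((-31,0,76),(31,0,76),(0,0,99))]; print(y,np.round(q,1).tolist())
        u0,v0=q[0];u1,v1=q[1]
        v=int(q[2][1]); u=int(q[2][0]); print("row",v,"cols",int(u0)-15,*g[v,int(u0)-15:int(u0)+16:2],"|",int(u1)-15,*g[v,int(u1)-15:int(u1)+16:2])
        print("col",u,"rows",v-60,*g[v-60:v+60:4,u])
move([430,317,220])
E
```

```text
-25 [[268.3, 166.5], [356.1, 166.2], [311.9, 169.8]]
row 169 cols 253 102 79 69 70 67 67 66 31 13 19 15 13 17 20 11 19 | 341 125 121 127 122 121 126 126 162 198 167 127 68 79 80 72 104
col 311 rows 109 170 160 139 122 91 206 85 133 147 159 170 177 184 119 121 125 121 117 112 104 105 99 87 120 119 109 107 103 90 100
25 [[265.6, 91.4], [357.7, 91.1], [311.4, 88.3]]
row 88 cols 250 171 169 126 163 135 92 102 169 138 47 31 20 26 22 25 27 | 342 205 206 207 206 204 206 205 205 207 205 193 183 161 154 158 119
col 311 rows 28 146 165 169 176 190 196 203 135 155 165 169 176 191 198 202 206 207 206 192 177 170 164 155 125 103 208 206 128 148 156
d [ 0.8265 -0.0479  0.0056] pos [568.9 -72.9 223.1] tooly yaw 16.3
```

Both second-row tins are flush to within 2 mm, with the gap between them visible. On to tin_a.

send_rows(series=[{"dx": 0.12,"dy": -0.005,"dz": 0,"twist": 0.11,"jaw": 0},{"dx": 0.24,"dy": -0.01,"dz": 0,"twist": 0.22,"jaw": 0},{"dx": 0.36,"dy": -0.02,"dz": 0,"twist": 0.33,"jaw": 0},{"dx": 0.48,"dy": -0.03,"dz": 0,"twist": 0.44,"jaw": 0},{"dx": 0.6,"dy": -0.035,"dz": 0,"twist": 0.55,"jaw": 0}])

```text
t: 27.78
tool_pos: [467.2, 207.1, 221.6]
orientation: [0.0, 0.875, 0.483, -0.001]
ft_force: [0.7, 0.8, 0.4]
opening: 85.1
gripper_force: 0.0
```

```bash
python3 - <<'E'
from h import *
move([430,317,220],-62)
E
```

```text
d [ 0.1464 -0.1801  0.003 ] twist 0.3310 (alt -1.669) q7 -1.16 pos [467.2 207.1 221.6] tooly yaw -32.2
```

send_rows(series=[{"dx": 0.07,"dy": -0.09,"dz": 0,"twist": 0.11,"jaw": 0},{"dx": 0.146,"dy": -0.18,"dz": 0,"twist": 0.22,"jaw": 0},{"dx": 0.146,"dy": -0.18,"dz": 0,"twist": 0.33,"jaw": 0},{"dx": 0.146,"dy": -0.18,"dz": 0,"twist": 0.33,"jaw": 0}])

```text
t: 28.28
tool_pos: [430.0, 315.5, 221.5]
orientation: [0.0, 0.969, 0.246, -0.001]
ft_force: [0.1, 0.1, 0.0]
opening: 85.2
gripper_force: 0.0
```

```bash
python3 - <<'E'
from h import *
f,g,uv=tinview([430,317]); p,M,s=pose(); print(p); x0,y0=uv.min(0); x1,y1=uv.max(0)
for r in range(max(y0,0),min(y1,480),7): print(r,*g[r,max(x0,0):x1:8].astype(int))
print(x0)
E
```

```text
lid [303, 177, 26, 56, 1009] [array([315.3, 204.6]), array([56.2, 18.8]), np.float64(80.1)]
[431.58004553 313.65032613 221.83525641]
146 163 164 122 98 98 98 97 99 98 98 98 98 99 98 98 99
153 163 163 129 99 98 99 99 98 98 97 99 99 98 99 99 99
160 163 163 161 98 99 98 98 98 97 98 99 99 98 98 98 99
167 164 163 163 99 98 98 98 99 99 99 99 98 98 99 95 72
174 158 128 161 98 99 99 99 98 99 98 87 78 83 88 94 94
181 99 98 98 98 99 98 97 9 8 96 97 99 101 103 104 104
188 99 99 98 99 99 98 97 11 10 99 106 105 105 105 106 107
195 98 99 99 98 98 99 98 10 12 79 109 112 114 114 113 112
202 99 100 98 99 98 99 98 15 14 58 114 113 112 113 115 116
209 164 164 164 164 125 98 98 21 13 29 114 113 114 112 111 108
216 164 163 163 164 164 99 99 46 10 10 108 105 105 103 103 100
223 164 164 164 163 164 137 99 81 8 9 98 95 92 85 88 97
230 164 164 163 164 164 164 98 98 9 7 95 98 99 98 100 99
237 164 163 164 164 164 164 135 98 98 99 99 98 98 98 98 99
244 164 164 164 164 164 163 164 98 99 99 99 99 98 99 98 99
251 164 163 165 164 164 164 164 119 98 98 99 99 99 99 99 98
258 164 164 164 164 164 164 165 160 99 99 98 99 99 98 100 98
265 164 163 163 164 164 164 164 164 98 98 99 98 99 99 98 97
252
```

```bash
python3 - <<'E'
from h import *
f=grab("wrist")
c,n=tinpose(f,((315.3,204.6),(56.2,18.8),80.1))
b=ray(f,360,197,23)[:2]
if (c-b)@n<0:n=-n
ctr=c-23.5*n; yaw=np.degrees(np.arctan2(n[1],n[0])); print(c,ctr,yaw); move([*ctr,120],yaw)
E
```

```text
world lid [array([434.4, 316. ]), array([48.4, 16.3]), np.float64(38.6)]
[434.37002563 316.01602173] [449.04032326 297.65758133] 128.62848
d [0.0153 0.0437 0.2041] twist -0.1130 (alt 1.887) q7 -1.92 pos [432.  313.3 222.1] tooly yaw -61.5
```

send_rows(series=[{"dx": 0.015,"dy": 0.043,"dz": 0.07,"twist": -0.113,"jaw": 0},{"dx": 0.015,"dy": 0.043,"dz": 0.14,"twist": -0.113,"jaw": 0},{"dx": 0.015,"dy": 0.043,"dz": 0.204,"twist": -0.113,"jaw": 0},{"dx": 0.015,"dy": 0.043,"dz": 0.204,"twist": -0.113,"jaw": 0},{"dx": 0.015,"dy": 0.043,"dz": 0.204,"twist": -0.113,"jaw": 0}])

```text
t: 29.05
tool_pos: [449.4, 298.8, 121.9]
orientation: [-0.0, 0.944, 0.33, 0.001]
ft_force: [1.2, -0.5, -0.1]
opening: 85.6
gripper_force: 0.0
```

```bash
python3 - <<'E'
from h import *
f,g,uv=tinview([449,297.7]); p,M,s=pose(); print(p, proj(f,p+M@np.array([0,0,p[2]-23])))
for r in range(190,300,6): print(r,*g[r,240:400:8].astype(int))
for x in(-2,0,2):
    ys=[proj(f,p+M@np.array([x+23*np.cos(a),0,p[2]-23+23*np.sin(a)]))[1] for a in np.linspace(0,6.28,60)]; print(x,min(ys),max(ys))
E
```

```text
lid [261, 205, 28, 77, 1937] [array([274.5, 243. ]), array([76., 27.]), np.float64(90.0)]
[449.55293204 299.20631212 122.22127391] (np.float64(315.53739908274434), np.float64(241.00547013808918))
190 168 168 169 102 102 102 102 102 102 101 101 102 101 102 102 103 102 102 102 101
196 169 168 168 102 101 102 102 102 102 102 102 102 103 101 102 101 101 101 101 102
202 160 158 169 102 101 102 102 102 101 102 101 101 101 102 102 102 101 102 102 102
208 102 102 101 34 7 8 38 77 76 76 76 77 76 76 75 75 100 101 101 101
214 102 102 101 8 9 11 84 95 96 96 96 95 94 94 94 93 91 102 102 102
220 102 102 101 12 9 9 95 103 102 102 103 103 102 102 101 101 86 101 102 102
226 101 101 102 9 11 11 100 108 109 108 109 107 107 107 106 107 87 101 101 102
232 102 102 101 11 10 12 101 109 109 109 109 108 108 108 107 108 92 101 101 102
238 103 101 102 14 11 13 106 115 115 114 114 114 113 113 112 112 94 102 103 102
244 169 168 152 14 14 15 111 121 119 119 118 118 118 117 116 116 98 102 101 102
250 168 168 168 13 14 14 107 115 115 115 115 117 116 116 115 115 97 101 102 101
256 168 169 169 10 14 13 107 115 115 116 117 118 118 118 119 118 93 102 101 102
262 168 168 169 10 12 9 97 116 116 115 116 116 116 116 116 116 93 101 102 102
268 168 169 168 9 13 10 71 108 107 108 109 109 107 108 109 108 92 102 102 102
274 168 168 169 16 6 11 50 102 102 103 103 103 104 104 104 104 94 102 102 101
280 169 169 168 121 9 10 36 86 88 88 89 90 91 90 91 90 101 101 102 102
286 169 169 169 169 169 169 103 102 102 103 102 101 103 102 101 101 102 101 101 101
292 168 168 169 169 169 168 154 101 101 102 102 102 101 101 102 101 102 101 101 102
298 169 169 168 169 169 168 159 101 102 102 102 102 101 101 101 101 101 102 101 102
-2 206.80521391336924 281.5036870654051
0 203.59419132720888 278.4420037579761
2 200.36937358789277 275.36712032711864
```

send_rows(newtons=30, series=[{"dx": -0.003,"dy": 0,"dz": 0.1,"twist": 0,"jaw": 0},{"dx": -0.003,"dy": 0,"dz": 0.2,"twist": 0,"jaw": 0},{"dx": -0.003,"dy": 0,"dz": 0.23,"twist": 0,"jaw": 0},{"dx": -0.003,"dy": 0,"dz": 0.23,"twist": 0,"jaw": 0.2},{"dx": -0.003,"dy": 0,"dz": 0.23,"twist": 0,"jaw": 0.5}])

```text
t: 29.78
tool_pos: [448.8, 298.9, 7.8]
orientation: [-0.0, 0.944, 0.329, 0.002]
ft_force: [0.5, 0.2, -1.3]
opening: 61.7
gripper_force: 33.2
```

send_rows(newtons=30, series=[{"dx": 0,"dy": 0,"dz": 0,"twist": 0,"jaw": 0.5},{"dx": 0,"dy": 0,"dz": 0,"twist": 0,"jaw": 0.5}])

```text
t: 30.02
tool_pos: [448.7, 298.7, 7.5]
orientation: [-0.0, 0.944, 0.329, 0.001]
ft_force: [-0.4, -1.1, 7.7]
opening: 61.8
gripper_force: 34.0
```

send_rows(series=[{"dx": 0,"dy": 0,"dz": -0.12,"twist": 0,"jaw": 0.5},{"dx": 0,"dy": 0,"dz": -0.24,"twist": -0.11,"jaw": 0.5},{"dx": 0,"dy": 0,"dz": -0.36,"twist": -0.22,"jaw": 0.5},{"dx": 0,"dy": 0,"dz": -0.44,"twist": -0.33,"jaw": 0.5},{"dx": 0,"dy": 0,"dz": -0.44,"twist": -0.44,"jaw": 0.5}])

```text
t: 30.65
tool_pos: [448.7, 299.1, 229.8]
orientation: [0.001, 0.775, 0.632, 0.003]
ft_force: [-0.1, -0.3, -2.2]
opening: 61.2
gripper_force: 34.0
```

```bash
python3 - <<'E'
from h import *
move([549.5,-13.5,220],16.4)
E
```

```text
d [-0.5718  0.3232  0.0196] twist -0.3113 (alt 1.689) q7 -1.05 pos [448.7 299.1 229.8] tooly yaw -11.6
```

send_rows(series=[{"dx": -0.1,"dy": 0.056,"dz": 0,"twist": -0.1,"jaw": 0.5},{"dx": -0.2,"dy": 0.113,"dz": 0,"twist": -0.2,"jaw": 0.5},{"dx": -0.3,"dy": 0.17,"dz": 0,"twist": -0.31,"jaw": 0.5},{"dx": -0.4,"dy": 0.226,"dz": 0,"twist": -0.31,"jaw": 0.5},{"dx": -0.48,"dy": 0.271,"dz": 0,"twist": -0.31,"jaw": 0.5}])

```text
t: 31.28
tool_pos: [531.0, 32.1, 226.5]
orientation: [0.001, 0.603, 0.798, -0.0]
ft_force: [1.3, 0.9, -0.3]
opening: 61.7
gripper_force: 34.0
```

```bash
python3 - <<'E'
from h import *
move([549.5,-13.5,160],16.4)
E
```

```text
d [-0.0976  0.0107  0.1331] twist -0.0061 (alt 1.994) q7 -0.02 pos [531.   32.1 226.5] tooly yaw 15.9
```

send_rows(series=[{"dx": -0.098,"dy": 0.011,"dz": 0.03,"twist": -0.006,"jaw": 0.5},{"dx": -0.098,"dy": 0.011,"dz": 0.09,"twist": -0.006,"jaw": 0.5},{"dx": -0.098,"dy": 0.011,"dz": 0.133,"twist": -0.006,"jaw": 0.5},{"dx": -0.098,"dy": 0.011,"dz": 0.133,"twist": -0.006,"jaw": 0.5}])

```text
t: 31.78
tool_pos: [548.4, -10.6, 158.6]
orientation: [-0.001, 0.598, 0.801, -0.001]
ft_force: [1.0, -0.1, 0.5]
opening: 61.4
gripper_force: 34.0
```

```bash
python3 - <<'E'
from h import *
move([549.5,-13.5,99.5],16.4)
f=grab("wrist");g=cv2.GaussianBlur(cv2.cvtColor(f["frame"],cv2.COLOR_RGB2GRAY),(3,3),0);cv2.imwrite("pics/w13.png",f["frame"][:,:,::-1])
for r in(255,385): print(r,*g[r:r+46:2,330])
p,M,s=pose()
for x in(2,0,-2,-4):
    ys=[proj(f,p+M@np.array([x+23*np.cos(a),0,-15.5+23*np.sin(a)]))[1] for a in np.linspace(0,6.28,60)]; print(x,min(ys),max(ys))
E
```

```text
d [-0.0062  0.0008  0.1181] twist 0.0012 (alt -1.999) q7 0.02 pos [548.4 -10.6 158.6] tooly yaw 16.5
255 111 90 95 99 102 93 82 87 89 91 93 95 98 102 105 109 112 114 115 116 118 119 121
385 139 139 136 133 133 131 130 127 124 183 202 201 201 202 202 201 201 201 201 201 201 201 143
2 257.5297858238699 396.4898016092819
0 263.02472163818555 401.84541798057273
-2 268.478164290348 407.16400154085875
-4 273.8905819950899 412.4394278460919
```

send_rows(series=[{"dx": -0.003,"dy": 0,"dz": 0.05,"twist": 0,"jaw": 0.5},{"dx": -0.003,"dy": 0,"dz": 0.09,"twist": 0,"jaw": 0.5},{"dx": -0.003,"dy": 0,"dz": 0.1,"twist": 0,"jaw": 0.5},{"dx": -0.003,"dy": 0,"dz": 0.1,"twist": 0,"jaw": 0.5}])

```text
t: 32.33
tool_pos: [549.8, -11.8, 109.6]
orientation: [0.0, 0.598, 0.801, 0.0]
ft_force: [0.7, 0.6, -1.4]
opening: 61.3
gripper_force: 34.0
```

```bash
python3 - <<'E'
from h import *
grab("side");move([549.3,-12.8,99.5],16.4)
E
```

```text
d [-0.0016 -0.0021  0.0208] twist 0.0012 (alt -1.999) q7 -0.02 pos [550.1 -11.8 109.9] tooly yaw 16.5
```

send_rows(series=[{"dx": -0.001,"dy": -0.001,"dz": 0.008,"twist": 0,"jaw": 0.5},{"dx": -0.001,"dy": -0.001,"dz": 0.014,"twist": 0,"jaw": 0.5},{"dx": -0.001,"dy": -0.001,"dz": 0.018,"twist": 0,"jaw": 0.5},{"dx": -0.001,"dy": -0.001,"dz": 0.02,"twist": 0,"jaw": 0.5},{"dx": -0.001,"dy": -0.001,"dz": 0.02,"twist": 0,"jaw": 0.5}])

```text
t: 33.0
tool_pos: [549.5, -12.6, 99.7]
orientation: [0.0, 0.598, 0.801, -0.0]
ft_force: [-2.4, 0.2, 4.7]
opening: 61.7
gripper_force: 34.7
```

Light contact (4.7 N) at the expected height, so I release.

send_rows(series=[{"dx": 0,"dy": 0,"dz": 0.001,"twist": 0,"jaw": 0.5},{"dx": 0,"dy": 0,"dz": 0.001,"twist": 0,"jaw": 0.25},{"dx": 0,"dy": 0,"dz": 0.001,"twist": 0,"jaw": 0.1},{"dx": 0,"dy": 0,"dz": 0.001,"twist": 0,"jaw": 0},{"dx": 0,"dy": 0,"dz": -0.06,"twist": 0,"jaw": 0}])

```text
t: 33.62
tool_pos: [547.9, -12.8, 127.7]
orientation: [-0.002, 0.598, 0.801, -0.001]
ft_force: [0.2, -0.2, 1.0]
opening: 85.1
gripper_force: 0.0
```

send_rows(series=[{"dx": -0.05,"dy": 0,"dz": -0.1,"twist": 0,"jaw": 0},{"dx": -0.12,"dy": 0,"dz": -0.2,"twist": 0,"jaw": 0},{"dx": -0.18,"dy": 0,"dz": -0.26,"twist": 0,"jaw": 0},{"dx": -0.18,"dy": 0,"dz": -0.26,"twist": 0,"jaw": 0}])

```text
t: 34.12
tool_pos: [576.1, -101.6, 261.1]
orientation: [0.002, 0.6, 0.8, 0.001]
ft_force: [-0.3, 0.3, 0.4]
opening: 85.5
gripper_force: 0.0
```

```bash
python3 - <<'E'
from h import *
f=grab("wrist"); g=cv2.cvtColor(f["frame"],cv2.COLOR_RGB2GRAY); cv2.imwrite("pics/w14.png",f["frame"][:,:,::-1])
a=np.radians(16.4); X=np.array([np.cos(a),np.sin(a)]); Y=np.array([-X[1],X[0]]); c0=np.array([549.5,-13.5])
print(pose()[0])
for nm,y,z in(("right",-25,76),("top",0,115),("left",25,76),("baseR",-50,38)):
    q=[proj(f,[*(c0+x*X+y*Y),zz]) for x,zz in((-31,z),(31,z),(0,z+23))]; ys=[proj(f,[*(c0+(y+23*np.cos(t))*Y),z+23*np.sin(t)])[1] for t in np.linspace(0,6.28,60)]
    u,v=map(int,q[2]); v=max(0,v);u0,u1=int(q[0][0]),int(q[1][0]); print(nm,np.round(q,1).tolist(),"sil %.0f %.0f"%(min(ys),max(ys)))
    print(" lidend",u0-14,*g[v,u0-14:u0+15:2],"botend",u1-14,*g[v,u1-14:u1+15:2]); r0=max(0,int(min(ys))-8);print(" rows",r0,*g[r0:int(max(ys))+10:3,u+12])
E
```

```text
[575.18632505 -99.57982617 259.46920059]
right [[274.6, 126.2], [354.7, 126.1], [314.6, 126.2]] sil 95 156
 lidend 260 168 118 162 140 95 133 168 72 40 41 40 41 45 37 41 botend 340 205 206 203 205 203 201 207 204 187 166 121 108 163 132 144
 rows 86 202 201 203 195 180 176 171 165 159 143 130 120 89 204 204 204 196 182 169 163 156 145 129 107 118 120 119
top [[267.8, 87.4], [361.0, 87.2], [314.3, 84.0]] sil 49 123
 lidend 253 166 165 167 157 85 99 58 48 23 21 23 21 26 23 26 botend 346 203 206 204 203 203 201 203 207 166 180 109 103 99 151 169
 rows 41 190 193 199 117 139 155 162 164 168 173 187 189 194 201 204 202 201 203 195 180 176 171 165 159 143 130 120 89 204 204 204
left [[272.5, 56.1], [356.3, 56.0], [314.3, 50.6]] sil 21 89
 lidend 258 129 134 134 133 112 17 4 0 14 16 8 16 15 21 21 botend 342 113 114 112 112 113 111 109 109 109 99 90 119 116 116 115
 rows 12 179 189 189 122 143 160 163 168 174 185 188 194 199 129 143 160 160 163 171 176 189 192 198 202 205 202 202 202 191
baseR [[279.6, 155.6], [350.0, 155.5], [314.8, 157.5]] sil 128 182
 lidend 265 89 82 86 99 100 102 102 63 1 2 8 3 16 6 14 botend 336 205 205 204 205 206 206 205 201 161 118 170 169 87 139 163
 rows 120 106 172 205 206 202 191 177 166 160 153 138 124 123 120 120 114 108 107 103 98 87 103 100 101
```

The top tin's outline (rows ~50–123, lid end at column ~265) matches gap_top to within ~2 mm. The right-hand tin and base_right match too, though the left one is now largely hidden behind the top tin.

```bash
python3 -c "
from bench import order
print(order.job_done())"
```

```text
the job is handed in; nothing more can be done
None
```

I finished the pyramid and handed it in at about 34 s of the 72 s limit: tin_up is in gap_right, tin_b in gap_left and tin_a on top, all lids facing the rack's −x and within about 2 mm of flush by the wrist camera; the hand-in returned no verdict.

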